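# Lock the holder, then sort markers and sample tubes

## Robot

A 6-joint arm with a two-finger parallel gripper is mounted at the origin on a cart in front of the work surface, level with it; the furniture and walls round the work are solid. World frame = base frame: x ahead of the robot, y to its left, z up, the work surface at z = 0. Lengths are in m, angles in degrees, forces in N, time in s.
With the tool pointing down it reaches from about 0.375 to 0.9 m from the base axis. Payload 3.1 kg.
Tool frame: the origin (TCP) lies at the very end of the fingers, on their centre line; the grasp point (between the pads) lies 19 mm behind it; z points along the fingers, y is the direction in which the jaws open and shut (so a half turn about z gives the same grasp; the last joint's range is limited). The gripper opens to 87 mm and grips with 3 to 60 N. Pads are 19 mm wide; open, the fingers measure 117 mm over their backs; the gripper's body (75 mm by 190 mm) begins 51 mm behind the grasp point.
Start: joints at [-10.227, 30.224, 82.088, -0, 67.689, -10.227], TCP at [0.625, 0, 0.185] pointing down, gripper open.
Joint ranges: [-176.69, 176.69], [-43.24, 126.21], [12.49, 139.97], [-82, 262], [0, 151.66], [-163.58, 163.58]. Speed limits (degrees/s): [159.86, 159.86, 180, 180, 180, 180].

## Interface

Orientations are given as a 3x3 rotation matrix whose columns are the frame's x, y, z axes.
In Python, from rig import bot gives the robot as it stands. The module is installed in compiled form; this text tells all that it offers.
- The arm moves only by the tool play_rows, never from a script. Its argument "targets" is a list of rows, each a list of 7 numbers: the closure, from 0 (fully open) to 1 (shut), then the shift along the world's x, y, z in m, then the turn, a rotation vector about the world's x, y, z in rad. A call has 1 to 12 rows; each row shifts and turns the commanded pose from where the row before left it; what a row does not reach is not made up. A row lasts 1/8 s, in which the tool goes at most 62.5 mm and 10.7 degrees, less where a joint would pass 70% of its speed; a pose out of reach is approached as far as the arm can. A call with a gripper value outside its range is refused whole. The fingers move at their own pace and stop on an object; the grip force is fixed at half the most. Time passes only in rows, so rows that do not move let the fingers close. It gives the time, the measured TCP pose, the force and the opening at its end, in the units of the state.
- bot.read_state(): the state, without advancing time (a new reading comes with each control period).
- bot.capture(name): name is "scene" or "side" or "wrist"; returns the picture (480x640x3 uint8, blue, green, red); there is no depth.
- bot.get_calibration(name): a dict with "fx", "fy", "cx", "cy" (pixels), "R" (3x3) and "t" (3): a world point X has camera coordinates R X + t. Camera axes: x right, y down, z forward; pixel columns grow to the right and rows downward; lengths in m; the calibration is good to about 2 mm. A picture is of the moment at which its call begins: read the wrist's pose just before it. get_calibration takes no time and is no camera call; for the wrist camera it gives the pose at the moment of the call.
- bot.hand_in(): hands the job in, once; it reports no verdict.
The state is a dict: "time_s": time; "joint_positions": joint angles; "qvel": joint speeds; "tau": joint torques, N m; "position": TCP position; "tcp_rot": TCP orientation; "force": force on the tool from outside, world axes, zero at the start; "moment": the same for the moment, N m; "opening": opening from 0.0 (shut) to 1.0 (fully open).
Only numpy, scipy, OpenCV 4.12 (cv2) and the standard library are available. Lean on these libraries where they do the work, as an engineer would, in place of code of your own. Each camera call takes 0.05 s, during which the arm holds its last target. There are 200 camera calls.

## Task

Clear up the bench: first secure the upright holder by turning its lock collar by the black knob, clockwise seen from above, fully round to the green mark, and only then pull out the two things standing in it. Sort everything, from the holder and from the bench in front, so that it lies inside the right bin: markers and pens in the blue bin, capped sample tubes in the yellow bin. Leave the collar locked, and leave the timer and the two bottles alone.

Things in the scene. Friction and masses are not known exactly. Their poses are not given: they have to be found in the camera images.
- holder: fixed holder: round grey foot 176 diameter, 10 high; on it a white block 40 (own x) x 100 (own y), top 92 above the bench. Two square wells 24 wide, 65 deep (floors 27 above the bench) at own x 0, y -27 and +27. Round the block lies a flat aluminium collar, outer radius 68, top 25 above the bench. Origin: centre of the foot's underside, on the collar's axis; x away from the robot at yaw 0, z up.
- lock_collar (a joint): turn of the captive lock collar, rad: 0 = unlocked (arm over the red mark), 1.0 = locked, at its end stop (arm over the green mark on the foot). Grows clockwise seen from above: the knob, on the robot's side of the holder, goes to the robot's left. Starts at 0 to 0.25; light friction, about 1.5 N at the knob; stays where it is left.
- collar_knob (a point): upright black knob at the end of the collar's arm: round, 16 diameter, 38 tall, from 24 to 62 above the bench; this point is on its axis, 48 above the bench and 108 from the holder's axis. It moves round with the collar. The arm under it is 13 wide, top 24 above the bench.
- bin_blue: fixed open blue bin for writing things, 120 (own x) x 200 (own y) x 50 high outside, walls and floor 4 thick. Origin: centre of the underside.
- bin_yellow: fixed open yellow bin for sample tubes, same sizes as the blue one. Origin: centre of the underside. Behind the work, hooks on the wall shelf stand forward to about x = 0.68 m at about 0.2 to 0.4 m height; at the left a pipette stand 192 high stands at about x 0.46, y 0.55 m: keep the gripper clear of both.
- marker_red: red felt marker with a tapered tip, 137 long, 18 wide, 20 high; grip across it, 14 to 20 wide. Origin: on the underside at mid-length (axis about 9 mm above along its own z); own y runs along its length, the tapered tip at -y. Lies on the bench; may be absent.
- marker_blue: blue felt marker with a tapered tip, 137 long, 18 wide, 20 high; grip across it, 14 to 20 wide. Origin: on the underside at mid-length (axis about 9 mm above along its own z); own y runs along its length, the tapered tip at -y. Lies on the bench; may be absent.
- pen_black: black pen, 137 long, 11 wide, 12 high lying; grip 8 to 11 mm wide across. Origin: on the underside at mid-length (axis about 5.5 mm above along its own z); own y runs along its length, tip at -y. Lies on the bench; may be absent.
- marker_upright: second red felt marker with a tapered tip, 137 long, 18 wide, 20 high; grip across it, 14 to 20 wide. Origin: on the underside at mid-length (axis about 9 mm above along its own z); own y runs along its length, the tapered tip at -y. Stands tip down, with some play, in one of the holder's wells, top 159 above the bench (67 mm out of the well); always there.
- tube_orange: capped conical plastic sample tube, white, 115 long, 21 diameter; firm grip about 18 to 20 mm wide across. Origin: on the underside at mid-length (tube axis 10 mm above along its own z); own y runs along its length, tapered at +y. Orange cap at -y. Lies on the bench; may be absent.
- tube_blue: capped conical plastic sample tube, white, 115 long, 21 diameter; firm grip about 18 to 20 mm wide across. Origin: on the underside at mid-length (tube axis 10 mm above along its own z); own y runs along its length. Blue cap at -y. Lies on the bench; may be absent.
- tube_upright: capped conical plastic sample tube, white, 115 long, 21 diameter; firm grip about 18 to 20 mm wide across. Origin: on the underside at mid-length (tube axis 10 mm above along its own z); own y runs along its length. Orange cap at -y. Stands cap up in the other well of the holder, with a little play, its top about 137 above the bench (45 mm out of the well); always there.
- timer: white lab timer 70 x 66 x 21 on the bench at the robot's right, a bystander; origin centre of underside.
- bottle_red: bottle with a red cap, 48 diameter, 105 high, beyond the work, a bystander; origin centre of underside.
- bottle_amber: amber bottle with a black cap, 54 diameter, 120 high, beyond the work, a bystander; origin centre of underside.

How it is judged (in metres and radians):
On the way:
1. the holder's lock collar is turned to the locked mark (value of joint lock_collar above 0.92 rad), for 0.2 s.
At the end, for the whole second after the job is handed in: The collar is locked (over 0.92 rad of 1.0); every marker and pen present is in the blue bin and every tube present in the yellow bin: its mid-length point inside the walls and below the rim, not standing (length more than 0.8 rad from vertical), at rest (value of joint lock_collar above 0.92 rad and x of marker_red in the frame of bin_blue between -0.057 and 0.057 m and y of marker_red in the frame of bin_blue between -0.097 and 0.097 m and z of each of marker_red, marker_blue, pen_black, marker_upright in the frame of bin_blue below 0.05 m and angle between each of marker_red, marker_blue, pen_black, marker_upright, tube_orange, tube_blue, tube_upright's own y axis and vertical above 0.8 rad and linear speed of each of marker_red, marker_blue, pen_black, marker_upright, tube_orange, tube_blue, tube_upright below 0.03 m/s and x of marker_blue in the frame of bin_blue between -0.057 and 0.057 m and y of marker_blue in the frame of bin_blue between -0.097 and 0.097 m and x of pen_black in the frame of bin_blue between -0.057 and 0.057 m and y of pen_black in the frame of bin_blue between -0.097 and 0.097 m and x of marker_upright in the frame of bin_blue between -0.057 and 0.057 m and y of marker_upright in the frame of bin_blue between -0.097 and 0.097 m and x of tube_orange in the frame of bin_yellow between -0.057 and 0.057 m and y of tube_orange in the frame of bin_yellow between -0.097 and 0.097 m and z of each of tube_orange, tube_blue, tube_upright in the frame of bin_yellow below 0.05 m and x of tube_blue in the frame of bin_yellow between -0.057 and 0.057 m and y of tube_blue in the frame of bin_yellow between -0.097 and 0.097 m and x of tube_upright in the frame of bin_yellow between -0.057 and 0.057 m and y of tube_upright in the frame of bin_yellow between -0.097 and 0.097 m); the robot touches nothing.
It fails at once if a thing is pulled out of the holder before its collar is locked (value of joint lock_collar below 0.88 rad and (z of marker_upright in the frame of holder above 0.15 m or z of tube_upright in the frame of holder above 0.14 m)).
It fails at once if the timer is knocked away or over (5 cm) (distance of timer from where it was at the start of the episode above 0.05 m or angle between timer's own z axis and vertical above 0.6 rad).
It fails at once if the bottle_red is knocked away or over (5 cm) (distance of bottle_red from where it was at the start of the episode above 0.05 m or angle between bottle_red's own z axis and vertical above 0.6 rad).
It fails at once if the bottle_amber is knocked away or over (5 cm) (distance of bottle_amber from where it was at the start of the episode above 0.05 m or angle between bottle_amber's own z axis and vertical above 0.6 rad).
Of marker_red, pen_black, tube_orange, tube_blue, marker_blue only 3 to 5 are there at a start; the rules pass over those that are not, and their reading is None.
At some moment in a run one of marker_red, pen_black, tube_orange, tube_blue, marker_blue may be knocked a few centimetres aside while the robot is not near it.
Once in a run the grip may slacken for a moment while it holds something.
It also fails if it takes over 210 s, if anything falls off the work surface, if the arm or the gripper's body presses on something with over 40 N, if the wrist force passes 120 N, or if a joint passes its speed limit or range.

## Working session

There is one attempt and no reset: what is moved stays moved. The work goes in short steps, Python scripts to look and compute and a tool call to move; the robot and the scene stay as the last step left them, time stands still between calls to the robot, and variables do not carry over. Pictures are saved under pics/ and viewed, about 12 in all and at most 16, crops included, and the job is handed in when it is done.

Besides the shell and the picture viewer there is one more tool, called after ">>>" by a JSON object that holds its "op" and its "data", one argument or row to a line. play_rows: Moves the arm, as the interface text tells. Its arguments: {"type":"object","properties":{"targets":{"type":"array","items":{"type":"array","items":{"type":"number"}}}},"required":["targets"]}

```bash
mkdir -p pics
cat > h.py <<'E'
import numpy as np, cv2
from rig import bot
def snap(cam,name):
    c=bot.get_calibration(cam); im=bot.capture(cam); cv2.imwrite(f'pics/{name}.png',im); return im,c
def ray(c,u,v,z):
    R=np.array(c['R']);t=np.array(c['t']).ravel()
    o=-R.T@t; d=R.T@np.array([(u-c['cx'])/c['fx'],(v-c['cy'])/c['fy'],1])
    return o+d*(z-o[2])/d[2]
def proj(c,X):
    p=np.array(c['R'])@np.array(X)+np.array(c['t']).ravel(); return p[0]/p[2]*c['fx']+c['cx'],p[1]/p[2]*c['fy']+c['cy']
E
python3 - <<'E'
from h import *
for n in('scene','side','wrist'):
    im,c=snap(n,n+'0'); R=np.array(c['R']);print(n,-R.T@np.array(c['t']).ravel(),R[2],c['fx'])
print(bot.read_state())
E
```

```text
scene [ 0.16731297 -0.67151798  0.94309092] [ 0.35862103  0.5246307  -0.77210983] 463.9209162468084
side [0.25734597 0.82721175 0.65809617] [ 0.27852504 -0.8187203  -0.50211639] 434.5605322802708
wrist [0.62454996 0.07991833 0.38434019] [-0.00317601 -0.2895658  -0.95715284] 398.4831215800361
{'time_s': 0.15, 'joint_positions': array([-1.02288884e+01,  3.02692039e+01,  8.21393996e+01, -2.38116745e-03,
        6.76873207e+01, -1.02279784e+01]), 'qvel': array([-0.04673606, -0.24397931, -0.16071951, -0.08946654, -0.00093361,
       -0.02367949]), 'tau': array([ 9.14956272e-04, -4.40429199e+01, -1.76841742e+01,  6.33679633e-02,
        5.52540855e-02, -1.06930895e-04]), 'position': array([6.24385266e-01, 1.09641775e-04, 1.84570629e-01]), 'tcp_rot': array([[ 2.85472283e-07,  9.99998631e-01, -1.65440873e-03],
       [ 9.99999966e-01,  1.43793890e-07,  2.59467904e-04],
       [ 2.59467787e-04, -1.65440875e-03, -9.99998598e-01]]), 'force': array([0.24150867, 0.60307973, 0.95880389]), 'moment': array([ 0.03547709, -0.01014478, -0.02704296]), 'opening': 1.0029200115944137}
```

View pics/scene0.png

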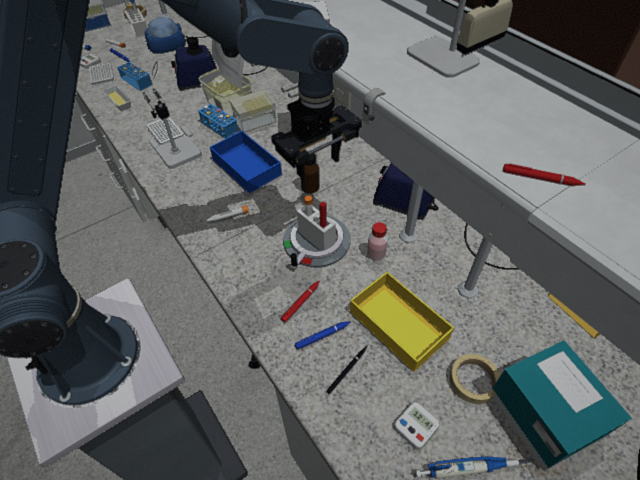

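View pics/side0.png

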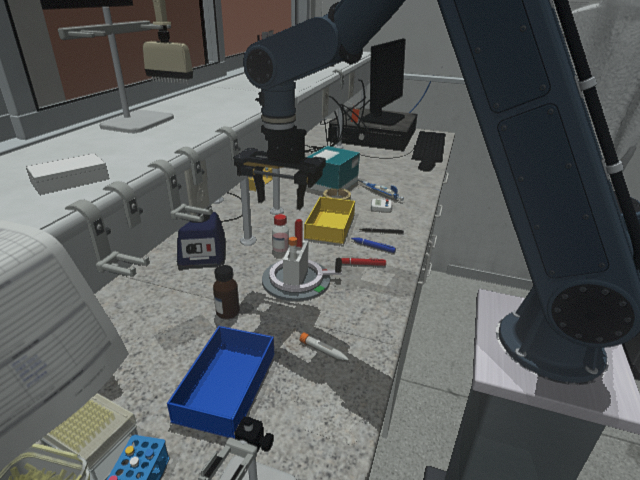

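```bash
cat > m.py <<'E'
from h import *
def hsvm(im,lo,hi):
    h=cv2.cvtColor(im,cv2.COLOR_BGR2HSV); return cv2.inRange(h,np.array(lo),np.array(hi))
def blobs(m,amin):
    n,l,s,c=cv2.connectedComponentsWithStats(m); return [(i,s[i],c[i],l) for i in range(1,n) if s[i][4]>=amin]
RED=[([0,130,60],[4,255,255]),([174,130,60],[180,255,255])]
def masks(im):
    return dict(red=hsvm(im,*RED[0])|hsvm(im,*RED[1]),blue=hsvm(im,(108,150,50),(125,255,255)),yellow=hsvm(im,(22,150,80),(33,255,255)),
      green=hsvm(im,(45,100,60),(85,255,255)),orange=hsvm(im,(5,150,120),(16,255,255)),black=hsvm(im,(0,0,0),(180,255,40)))
E
python3 - <<'E'
from m import *
for cam in('scene','side'):
    im=cv2.imread(f'pics/{cam}0.png');c=bot.get_calibration(cam)
    for k,m in masks(im).items():
        for i,s,ce,l in blobs(m,12):
            if k=='black' and s[4]>600: continue
            y,x=np.nonzero(l==i)
            p=np.array([ray(c,a,b,.009)[:2] for a,b in zip(x,y)])
            mu=p.mean(0)
            if not(.3<mu[0]<1.0 and abs(mu[1])<.6): continue
            w,V=np.linalg.eigh(np.cov(p.T)+1e-12*np.eye(2)); q=(p-mu)@V[:,1]
            print(cam,k,s,'mid',((q.max()+q.min())/2*V[:,1]+mu).round(3),'len',np.ptp(q).round(3),'dir',np.degrees(np.arctan2(V[1,1],V[0,1])).round(0))
a=cv2.imread('pics/scene0.png')[170:300,200:400];b=cv2.imread('pics/side0.png')[190:310,220:400]
o=np.zeros((600,800,3),np.uint8)
a=cv2.resize(a[:,50:170],None,fx=3.3,fy=3.3,interpolation=cv2.INTER_CUBIC);b=cv2.resize(b[:,30:150],None,fx=3.3,fy=3.3,interpolation=cv2.INTER_CUBIC)
o[:a.shape[0],:a.shape[1]]=a;o[:b.shape[0],400:400+b.shape[1]]=b
cv2.imwrite('pics/crop0.png',o[:440])
E
```

```text
scene red [320 202   7  25 129] mid [0.662 0.035] len 0.089 dir 56.0
scene red [373 223  13  14 154] mid [ 0.748 -0.099] len 0.047 dir 48.0
scene red [301 257  11   8  56] mid [ 0.534 -0.07 ] len 0.025 dir 131.0
scene red [309 281  10  11  51] mid [ 0.507 -0.143] len 0.032 dir -160.0
scene red [281 290  31  32 247] mid [ 0.441 -0.163] len 0.099 dir -163.0
scene red [417 434   6   7  28] mid [ 0.469 -0.549] len 0.012 dir 89.0
scene blue [ 210  131   71   62 2495] mid [0.601 0.36 ] len 0.265 dir 89.0
scene blue [336 322  14   8  62] mid [ 0.498 -0.268] len 0.031 dir 172.0
scene blue [295 326  41  23 279] mid [ 0.43  -0.257] len 0.096 dir 171.0
scene yellow [ 351  272  103   99 3846] mid [ 0.611 -0.33 ] len 0.217 dir 95.0
scene yellow [549 294  49  44 289] mid [ 0.934 -0.555] len 0.129 dir 88.0
scene green [284 240   8   8  47] mid [0.525 0.005] len 0.023 dir 70.0
scene orange [305 196   7   5  34] mid [0.663 0.11 ] len 0.023 dir -177.0
scene orange [242 206   6   6  24] mid [0.499 0.181] len 0.02 dir 70.0
scene black [380 166   7   8  25] mid [0.911 0.075] len 0.034 dir -154.0
scene bl
[... 1756 characters left out ...]
   8  47 156] mid [ 0.873 -0.128] len 0.272 dir 124.0
side black [363 229   8   2  12] mid [ 0.484 -0.335] len 0.022 dir -171.0
side black [373 230  30   3  46] mid [ 0.422 -0.351] len 0.088 dir -166.0
side black [186 244  13   9  75] mid [ 0.92  -0.045] len 0.052 dir 133.0
side black [336 259   5  13  51] mid [ 0.509 -0.115] len 0.059 dir 105.0
side black [215 265  18  17 185] mid [0.776 0.028] len 0.074 dir 122.0
side black [217 286  23  32 312] mid [0.7   0.122] len 0.116 dir 111.0
side black [214 290   5   8  16] mid [0.751 0.111] len 0.029 dir 132.0
side black [205 457  17  20 117] mid [0.528 0.494] len 0.033 dir 84.0
side black [231 465  12  15  44] mid [0.489 0.49 ] len 0.025 dir 84.0
```

View pics/crop0.png

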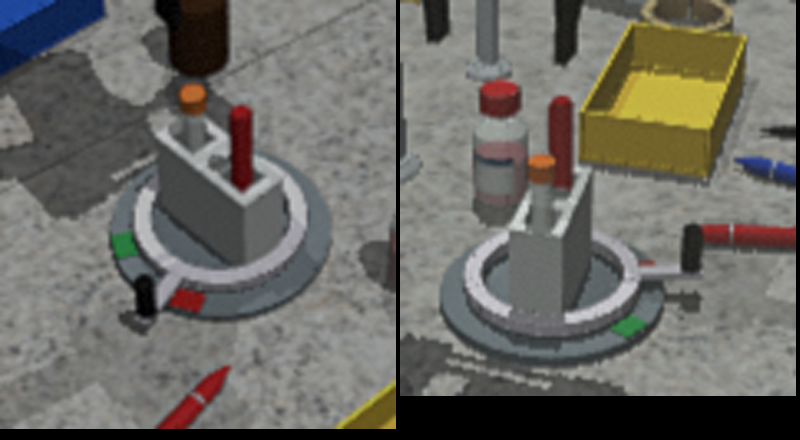

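Run:
```python
from m import *
C={k:bot.get_calibration(k) for k in('scene','side')}
I={k:cv2.imread(f'pics/{k}0.png') for k in C}
def tri(a,b):
    P=[np.array([[c['fx'],0,c['cx']],[0,c['fy'],c['cy']],[0,0,1]])@np.c_[np.array(c['R']),np.array(c['t']).ravel()] for c in (C['scene'],C['side'])]
    X=cv2.triangulatePoints(P[0],P[1],np.float64(a).reshape(2,1),np.float64(b).reshape(2,1)).ravel();X=X[:3]/X[3]
    return X.round(4),(np.array(proj(C['side'],X))-b).round(1)
def box(cam,k,x,y):
    for i,s,ce,l in blobs(masks(I[cam])[k],12):
        if s[0]<=x<s[0]+s[2] and s[1]<=y<s[1]+s[3]: return ce
print('knob',tri(box('scene','black',293,259),box('side','black',338,265)))
print('mk',tri(box('scene','red',323,214),box('side','red',298,232)))
print('tb',tri(box('scene','orange',308,198),box('side','orange',292,239)))
print('botred',tri(box('scene','red',379,230),box('side','red',280,219)))
for n,k,a,b in(('blue','blue',(245,160),(220,380)),('yellow','yellow',(400,320),(330,220))):
    ps=[]
    for cam,s in(('scene',a),('side',b)):
        for i,st,ce,l in blobs(masks(I[cam])[k],1000):
            cs,_=cv2.findContours((l==i).astype(np.uint8),cv2.RETR_EXTERNAL,cv2.CHAIN_APPROX_NONE)
            h=cv2.convexHull(max(cs,key=len)).reshape(-1,2)
            if cv2.pointPolygonTest(h,s,False)<0: continue
            p=np.float32([ray(C[cam],*q,.05)[:2] for q in h]);ps.append(p)
            ap=cv2.approxPolyDP(h.reshape(-1,1,2),4,True).reshape(-1,2);print(n,cam,[(*q.tolist(),*ray(C[cam],*q,.05)[:2].round(3)) for q in ap])
    ar,q=cv2.intersectConvexConvex(cv2.convexHull(ps[0]),cv2.convexHull(ps[1]));print(n,cv2.minAreaRect(q))
# tube on bench: bright low-sat pixels near
for cam in C:
    m=hsvm(I[cam],(0,0,195),(180,60,255)); 
    x,y=(230,213) if cam=='scene' else (325,346)
    r=np.zeros_like(m);cv2.circle(r,(x,y),32,255,-1)
    for i,s,ce,l in blobs(m&r,40):
        yy,xx=np.nonzero(l==i);p=np.array([ray(C[cam],u,v,.01)[:2] for u,v in zip(xx,yy)]);mu=p.mean(0);w,V=np.linalg.eigh(np.cov(p.T));q=(p-mu)@V[:,1]
        print('tube',cam,s,mu.round(3),np.ptp(q).round(3),np.degrees(np.arctan2(V[1,1],V[0,1])).round(0))
    for z in (0.01,):
        pts=((245,209),(208,218)) if cam=='scene' else ((304,337),(347,359))
        print([ray(C[cam],*q,z).round(3) for q in pts])
```

```text
knob (array([ 0.4977, -0.0685,  0.0402]), array([-0.2, -0.1]))
mk (array([ 0.6   , -0.053 ,  0.1256]), array([-0., -0.]))
tb (array([0.594 , 0.0018, 0.1374]), array([-0.4, -0.3]))
botred (array([ 0.6944, -0.1518,  0.0944]), array([-0.4, -0.3]))
blue scene [(240, 131, np.float64(0.638), np.float64(0.441)), (280, 168, np.float64(0.646), np.float64(0.222)), (279, 175, np.float64(0.628), np.float64(0.199)), (250, 192, np.float64(0.527), np.float64(0.189)), (213, 159, np.float64(0.509), np.float64(0.373)), (210, 148, np.float64(0.525), np.float64(0.424))]
blue side [(218, 326, np.float64(0.658), np.float64(0.249)), (272, 337, np.float64(0.542), np.float64(0.24)), (272, 356, np.float64(0.52), np.float64(0.286)), (234, 437, np.float64(0.505), np.float64(0.462)), (171, 422, np.float64(0.612), np.float64(0.473)), (167, 403, np.float64(0.64), np.float64(0.445))]
blue ((0.5822772979736328, 0.3395611047744751), (0.13521072268486023, 0.1975242793560028), 5.022148132324219)
yellow scene [(453, 327, np.float64(0.671), np.float64(-0.43)), (414, 370, np.float64(0.537), np.float64(-0.453)), (351, 300, np.float64(0.536), np.float64(-0.247)), (387, 272, np.float64(0.652), np.float64(-0.237))]
yellow side [(320, 197, np.float64(0.666), np.float64(-0.422)), (354, 201, np.float64(0.553), np.float64(-0.434)), (342, 242, np.float64(0.516), np.float64(-0.168)), (305, 237, np.float64(0.62), np.float64(-0.156)), (306, 220, np.float64(0.652), np.float64(-0.252))]
yellow ((0.5989329218864441, -0.33655232191085815), (0.12267931550741196, 0.19139286875724792), 5.529837608337402)
[array([0.498, 0.178, 0.01 ]), array([0.4  , 0.209, 0.01 ])]
[array([0.497, 0.177, 0.01 ]), array([0.394, 0.205, 0.01 ])]
```

The scene camera shows the red marker, blue marker, pen and orange-capped tube on the bench. There is no blue-capped tube. The knob is at about q = 0.2. I'll close the jaws, turn them along y and go to the -y side of the knob.

>>> {"op": "play_rows", "data": {
  "targets": [
    [1, -0.044, -0.034, 0, 0, 0, 0.1745],
    [1, -0.044, -0.034, 0, 0, 0, 0.1745],
    [1, -0.043, -0.034, 0, 0, 0, 0.1745],
    [1, 0, 0, 0, 0, 0, 0.1745],
    [1, 0, 0, 0, 0, 0, 0.1745],
    [1, 0, 0, 0, 0, 0, 0.1745],
    [1, 0, 0, 0, 0, 0, 0.1745],
    [1, 0, 0, -0.05, 0, 0, 0.1745],
    [1, 0, 0, -0.05, 0, 0, 0.1745],
    [1, 0, 0, -0.03, 0, 0, 0],
    [1, 0, 0, -0.023, 0, 0, 0],
    [1, 0, 0, 0, 0, 0, 0]
  ]
}}

```text
time_s: 1.65
position: [0.4925, -0.1013, 0.0307]
tcp_rot: [[-1.0, 0.0, -0.004], [0.0, 1.0, 0.002], [0.004, 0.002, -1.0]]
force: [0.2, -0.1, -1.0]
opening: 0.005
```

>>> {"op": "play_rows", "data": {
  "targets": [
    [1, 0, 0.01, 0, 0, 0, 0],
    [1, 0, 0.01, 0, 0, 0, 0],
    [1, 0, 0.01, 0, 0, 0, 0],
    [1, 0, 0.01, 0, 0, 0, 0],
    [1, 0, 0.01, 0, 0, 0, 0],
    [1, 0, 0.01, 0, 0, 0, 0],
    [1, 0, 0.01, 0, 0, 0, 0],
    [1, 0, 0.008, 0, 0, 0, 0],
    [1, 0, 0.006, 0, 0, 0, 0],
    [1, 0, 0.004, 0, 0, 0, 0],
    [1, 0, 0, 0, 0, 0, 0]
  ]
}}

```text
time_s: 3.02
position: [0.494, -0.0138, 0.0323]
tcp_rot: [[-1.0, -0.0, -0.0], [-0.0, 1.0, -0.0], [0.0, -0.0, -1.0]]
force: [0.2, -0.5, 0.0]
opening: 0.005
```

Run:
```python
from m import *
a,_=snap('scene','s1');b,_=snap('side','d1')
o=np.hstack([cv2.resize(a[170:300,240:360],None,fx=3.3,fy=3.3),cv2.resize(b[190:320,250:370],None,fx=3.3,fy=3.3)]);cv2.imwrite('pics/c1.png',o);print(bot.read_state()['force'])
```

```text
[ 0.17028223  0.32370808 -0.98877288]
```

View pics/c1.png

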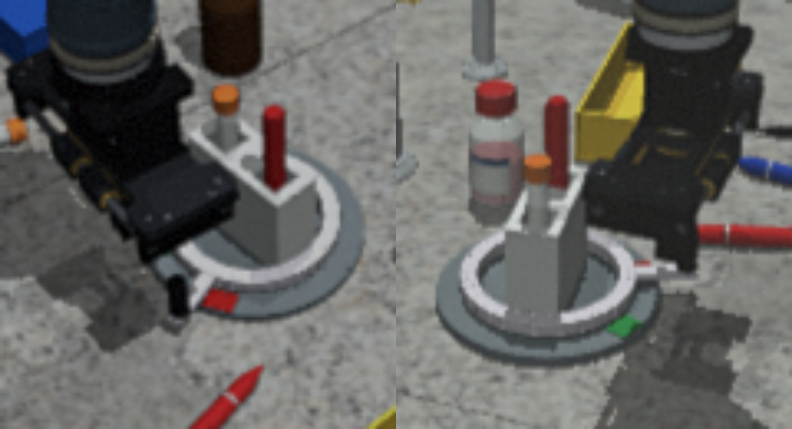

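Run:
```python
from m import *
for f,cam in(('s1','scene'),('d1','side')):
    c=bot.get_calibration(cam);im=cv2.imread(f'pics/{f}.png')
    print(cam,'tcp',np.round(proj(c,[.494,-.0138,.0323]),1),'tcp+70',np.round(proj(c,[.494,-.0138,.10]),1),'knob0',np.round(proj(c,[.4977,-.0685,.043]),1),'green',[(b[2].round(1),b[1]) for b in blobs(masks(im)['green'],20) if 250<b[2][0]<350],[(b[2].round(1),b[1]) for b in blobs(masks(im)['black'],20) if 270<b[2][0]<350 and 220<b[2][1]<290],[(b[2].round(1)) for b in blobs(masks(im)['red'],20) if 250<b[2][0]<350 and b[2][1]>240])
s=bot.read_state();print(s['position'],s['joint_positions'])
```

```text
scene tcp [280.1 248.3] tcp+70 [277.7 230.8] knob0 [293.1 259. ] green [] [(array([293.3, 259.3]), array([290, 253,   7,  13,  71], dtype=int32))] [array([306.3, 260.6]), array([313.7, 286. ]), array([295.6, 305.6])]
side tcp [332.5 279.6] tcp+70 [333.7 256.4] knob0 [337.7 264.2] green [(array([318.7, 288.4]), array([314, 285,  11,   7,  44], dtype=int32))] [(array([334.4, 233. ]), array([ 307,  197,   53,   75, 1747], dtype=int32))] [array([344.9, 260. ])]
[ 0.49406547 -0.01412615  0.03236061] [-1.46125516e+01  3.49162821e+01  1.08019804e+02 -7.13780135e-03
  3.70543413e+01 -1.04582609e+02]
```

Run:
```python
from m import *
snap('wrist','w1')
```

```text
(no output)
```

View pics/w1.png

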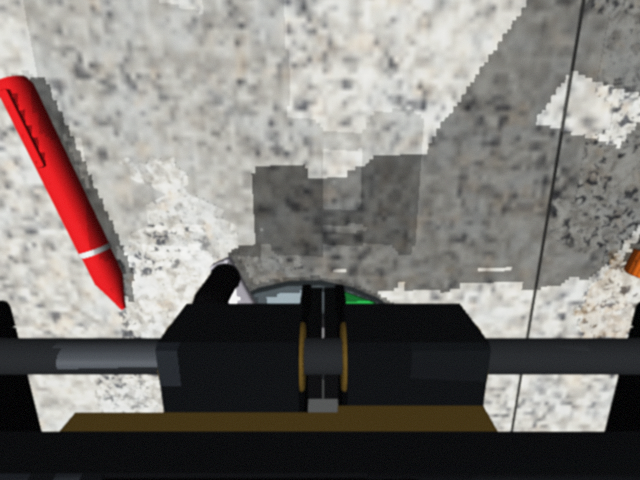

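Run:
```python
from m import *
c=bot.get_calibration('wrist');s=bot.read_state();p=s['position'];print(p,s['time_s'])
for dz in(0,.02,.03,.07): print(dz,np.round(proj(c,p+[0,0,dz]),1))
for z in(.024,.043,.062):print('knob',z,np.round(proj(c,[.4977,-.0685,z]),1))
print('redtip',ray(c,122,305,.009),'green',np.round(proj(c,[.524,.0035,.01]),1))
a=cv2.imread('pics/w1.png')[230:400,180:400];b=cv2.imread('pics/d1.png')[220:310,290:390]
o=np.hstack([cv2.resize(a,None,fx=2,fy=2),cv2.resize(b,(378,340),interpolation=cv2.INTER_NEAREST)])
cv2.imwrite('pics/c2.png',np.clip(o.astype(int)*2,0,255).astype(np.uint8))
```

```text
[ 0.49409502 -0.01421187  0.03234858] 3.175
0 [322.5 276.5]
0.02 [322.4 291.7]
0.03 [322.4 300.5]
0.07 [322.2 346.9]
knob 0.024 [225.7 277.1]
knob 0.043 [217.  290.8]
knob 0.062 [206.7 307.2]
redtip [ 0.52207223 -0.13750144  0.009     ] green [351.5 308.5]
```

View pics/c2.png

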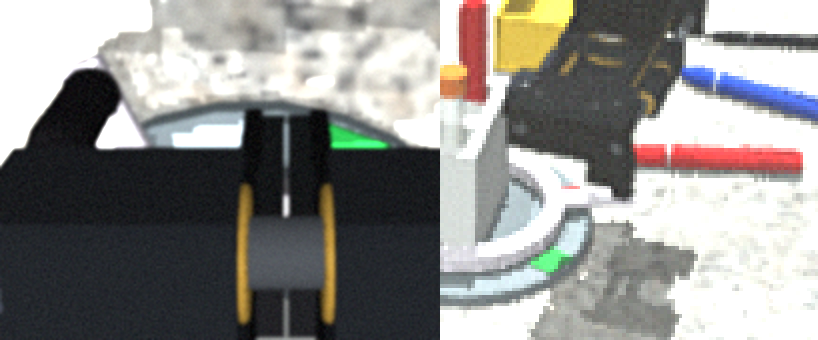

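Run:
```python
from m import *
for cam in('side','scene'):
    c=bot.get_calibration(cam)
    for dx in(-.0435,0,.0435): print(cam,np.round(proj(c,[.6244+dx,0,.1846]),1),np.round(proj(c,[.6244+dx,0,.2546]),1))
a=cv2.imread('pics/side0.png')[130:230,220:340];b=snap('side','d2')[0][220:310,270:378]
o=np.hstack([cv2.resize(a,(400,333)),cv2.resize(b,(400,333),interpolation=cv2.INTER_NEAREST)])
cv2.imwrite('pics/c3.png',np.clip(o.astype(int)*2,0,255).astype(np.uint8))
```

```text
side [297.6 221.3] [297.6 193.6]
side [280.2 218.1] [279.6 190.6]
side [263.3 214.9] [262.1 187.7]
scene [302.7 186.9] [301.2 164.1]
scene [317.8 179.2] [317.1 156.4]
scene [332.5 171.8] [332.6 148.9]
```

View pics/c3.png

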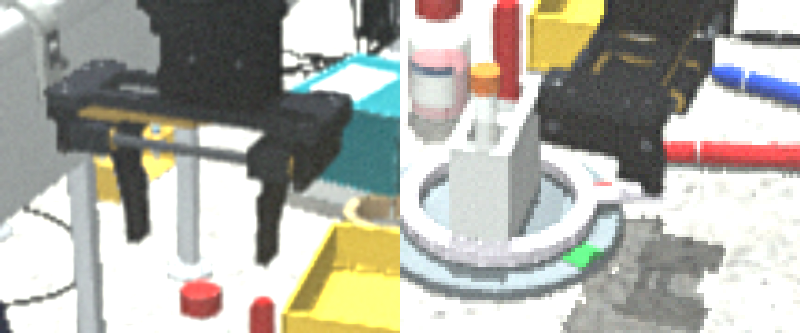

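The pictures show the fingertips about 30 mm higher than the stated TCP. That is why the closed fingers passed over the knob. I'll check this by touching the bench gently in a free spot next to the knob.

>>> {"op": "play_rows", "data": {
  "targets": [
    [1, 0, 0, 0.025, 0, 0, 0],
    [1, 0, -0.045, 0, 0, 0, 0],
    [1, 0, -0.046, 0, 0, 0, 0],
    [1, 0, 0, -0.03, 0, 0, 0],
    [1, 0, 0, -0.025, 0, 0, 0],
    [1, 0, 0, -0.005, 0, 0, 0],
    [1, 0, 0, 0, 0, 0, 0]
  ]
}}

```text
time_s: 4.1
position: [0.494, -0.105, -0.0026]
tcp_rot: [[-1.0, 0.0, -0.0], [0.0, 1.0, 0.0], [0.0, 0.0, -1.0]]
force: [0.1, -0.0, -0.1]
opening: 0.005
```

Run:
```python
from m import *
a,_=snap('scene','s3');b,_=snap('side','d3')
c=bot.get_calibration('scene');d=bot.get_calibration('side');p=bot.read_state()['position'];print(p)
print([(np.round(proj(c,p+[0,0,z]),1),np.round(proj(d,p+[0,0,z]),1)) for z in(0,.03)])
o=np.hstack([cv2.resize(a[220:320,250:350],None,fx=4,fy=4),cv2.resize(b[220:320,290:390],None,fx=4,fy=4)]);cv2.imwrite('pics/c4.png',np.clip(o.astype(int)*2,0,255).astype(np.uint8))
```

```text
[ 0.4946286  -0.10509758 -0.00190399]
[(array([301.4, 280.1]), array([342. , 271.3])), (array([300.8, 273.1]), array([342.5, 261.9]))]
```

View pics/c4.png

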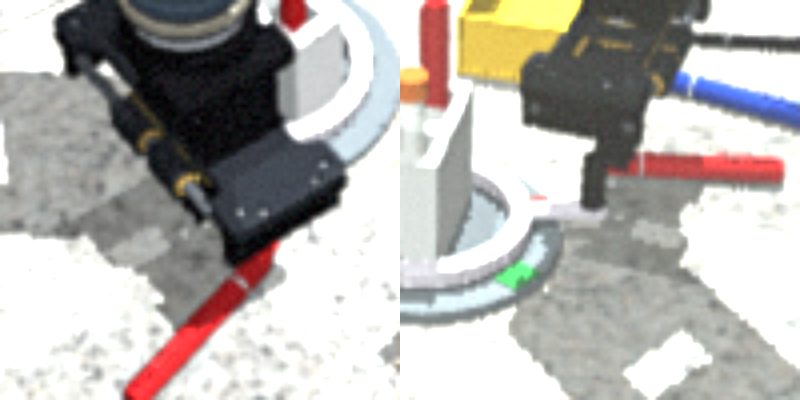

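No contact at a TCP height of -2 mm, so the offset is real. I'll keep going down in small steps.

>>> {"op": "play_rows", "data": {
  "targets": [
    [1, 0, 0, -0.006, 0, 0, 0],
    [1, 0, 0, -0.006, 0, 0, 0],
    [1, 0, 0, 0, 0, 0, 0]
  ]
}}

```text
time_s: 4.58
position: [0.4936, -0.1048, -0.015]
tcp_rot: [[-1.0, 0.0, -0.001], [0.0, 1.0, 0.0], [0.001, 0.0, -1.0]]
force: [-0.4, 0.4, 0.1]
opening: 0.003
```

>>> {"op": "play_rows", "data": {
  "targets": [
    [1, 0, 0, -0.005, 0, 0, 0],
    [1, 0, 0, 0, 0, 0, 0]
  ]
}}

```text
time_s: 4.82
position: [0.4937, -0.1048, -0.02]
tcp_rot: [[-1.0, 0.0, -0.001], [0.0, 1.0, 0.0], [0.001, 0.0, -1.0]]
force: [-0.8, 0.8, 0.3]
opening: 0.004
```

>>> {"op": "play_rows", "data": {
  "targets": [
    [1, 0, 0, -0.004, 0, 0, 0],
    [1, 0, 0, 0, 0, 0, 0]
  ]
}}

```text
time_s: 5.08
position: [0.4938, -0.1049, -0.0239]
tcp_rot: [[-1.0, 0.0, -0.0], [0.0, 1.0, 0.0], [0.0, 0.0, -1.0]]
force: [0.4, -0.2, -0.1]
opening: 0.009
```

>>> {"op": "play_rows", "data": {
  "targets": [
    [1, 0, 0, -0.003, 0, 0, 0],
    [1, 0, 0, 0, 0, 0, 0]
  ]
}}

```text
time_s: 5.32
position: [0.4939, -0.1049, -0.0268]
tcp_rot: [[-1.0, 0.0, -0.0], [0.0, 1.0, 0.0], [0.0, 0.0, -1.0]]
force: [0.1, -0.5, -0.0]
opening: 0.002
```

>>> {"op": "play_rows", "data": {
  "targets": [
    [1, 0, 0, -0.003, 0, 0, 0],
    [1, 0, 0, 0, 0, 0, 0]
  ]
}}

```text
time_s: 5.58
position: [0.4938, -0.1049, -0.0298]
tcp_rot: [[-1.0, 0.0, -0.0], [0.0, 1.0, 0.0], [0.0, 0.0, -1.0]]
force: [-0.1, -0.4, -0.3]
opening: 0.003
```

>>> {"op": "play_rows", "data": {
  "targets": [
    [1, 0, 0, -0.003, 0, 0, 0],
    [1, 0, 0, 0, 0, 0, 0]
  ]
}}

```text
time_s: 5.82
position: [0.4938, -0.1049, -0.0329]
tcp_rot: [[-1.0, 0.0, -0.0], [0.0, 1.0, 0.0], [0.0, 0.0, -1.0]]
force: [-0.5, -0.2, -0.8]
opening: 0.005
```

>>> {"op": "play_rows", "data": {
  "targets": [
    [1, 0, 0, -0.003, 0, 0, 0],
    [1, 0, 0, 0, 0, 0, 0]
  ]
}}

```text
time_s: 6.08
position: [0.4938, -0.1049, -0.0359]
tcp_rot: [[-1.0, 0.0, -0.0], [0.0, 1.0, 0.0], [0.0, 0.0, -1.0]]
force: [0.9, 0.8, -0.4]
opening: 0.009
```

>>> {"op": "play_rows", "data": {
  "targets": [
    [1, 0, 0, -0.003, 0, 0, 0],
    [1, 0, 0, 0, 0, 0, 0]
  ]
}}

```text
time_s: 6.32
position: [0.4941, -0.105, -0.0368]
tcp_rot: [[-1.0, 0.0, 0.001], [0.0, 1.0, -0.001], [-0.001, -0.001, -1.0]]
force: [-2.8, 1.7, 16.4]
opening: 0.006
```

>>> {"op": "play_rows", "data": {
  "targets": [
    [1, 0, 0, -0.003, 0, 0, 0],
    [1, 0, 0, 0, 0, 0, 0]
  ]
}}

```text
time_s: 6.58
position: [0.4942, -0.1051, -0.037]
tcp_rot: [[-1.0, -0.0, 0.002], [-0.0, 1.0, -0.001], [-0.002, -0.001, -1.0]]
force: [-6.2, 2.2, 42.1]
opening: 0.007
```

Run:
```python
from m import *
a,_=snap('scene','s4');b,_=snap('side','d4')
d=bot.get_calibration('side');p=bot.read_state()['position'];print(p)
print([(z,np.round(proj(d,[p[0],p[1],z]),1)) for z in(0,.01,.02,.03)])
w,_=snap('wrist','w4')
o=np.hstack([cv2.resize(w[180:400,200:420],(400,400)),cv2.resize(b[220:320,290:390],None,fx=4,fy=4)]);cv2.imwrite('pics/c5.png',np.clip(o.astype(int)*2,0,255).astype(np.uint8))
```

```text
[ 0.49420665 -0.10506792 -0.03695041]
[(0, array([342.1, 270.8])), (0.01, array([342.3, 267.7])), (0.02, array([342.5, 264.5])), (0.03, array([342.7, 261.4]))]
```

View pics/c5.png

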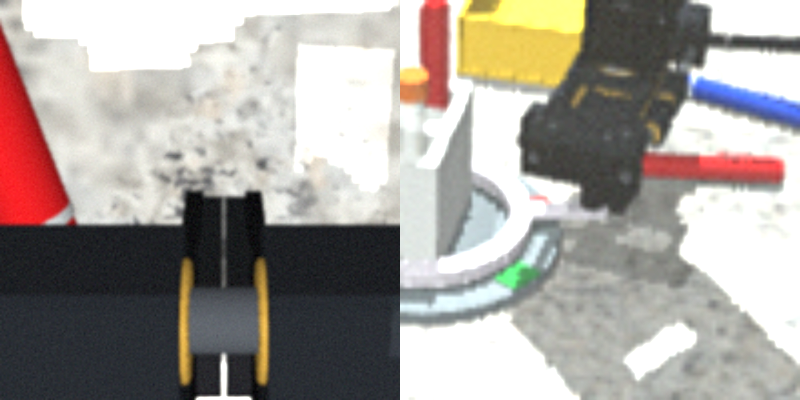

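Run:
```python
from m import *
s=bot.read_state();print(s['force'],s['moment'],s['position'])
```

```text
[-5.83398459  1.93536774 41.23739432] [ 0.49928425  1.05548117 -0.00585639] [ 0.49420045 -0.10504061 -0.03694869]
```

>>> {"op": "play_rows", "data": {
  "targets": [
    [1, 0, 0, 0.02, 0, 0, 0],
    [1, -0.03, -0.03, 0.02, 0, 0, 0],
    [1, 0, 0, 0, 0, 0, 0]
  ]
}}

```text
time_s: 7.1
position: [0.4632, -0.1362, -0.0005]
tcp_rot: [[-1.0, 0.003, 0.001], [0.003, 1.0, -0.001], [-0.001, -0.001, -1.0]]
force: [0.4, 0.4, -0.3]
opening: 0.004
```

Contact came at a TCP height of -36.5 mm, and the moment puts it at the fingertips. The true tip is therefore about 36 mm above the reported TCP. I'll push the knob again at the right height.

>>> {"op": "play_rows", "data": {
  "targets": [
    [1, 0.031, 0.031, -0.004, 0, 0, 0],
    [1, 0, 0.01, 0, 0, 0, 0],
    [1, 0, 0.01, 0, 0, 0, 0],
    [1, 0, 0.01, 0, 0, 0, 0],
    [1, 0, 0.01, 0, 0, 0, 0],
    [1, 0, 0.01, 0, 0, 0, 0],
    [1, 0, 0.01, 0, 0, 0, 0],
    [1, 0, 0.01, 0, 0, 0, 0],
    [1, 0, 0.01, 0, 0, 0, 0],
    [1, 0, 0.008, 0, 0, 0, 0],
    [1, 0, 0.005, 0, 0, 0, 0],
    [1, 0, 0, 0, 0, 0, 0]
  ]
}}

```text
time_s: 8.6
position: [0.4948, -0.0104, -0.0056]
tcp_rot: [[-1.0, -0.0, -0.001], [-0.0, 1.0, 0.0], [0.001, 0.0, -1.0]]
force: [1.1, 1.2, -0.2]
opening: 0.005
```

>>> {"op": "play_rows", "data": {
  "targets": [
    [1, 0, 0.004, 0, 0, 0, 0],
    [1, 0, 0.003, 0, 0, 0, 0],
    [1, 0, 0, 0, 0, 0, 0]
  ]
}}

```text
time_s: 8.98
position: [0.4949, -0.0038, -0.0056]
tcp_rot: [[-1.0, 0.0, -0.0], [0.0, 1.0, 0.0], [0.0, 0.0, -1.0]]
force: [0.4, -0.2, 0.5]
opening: 0.005
```

>>> {"op": "play_rows", "data": {
  "targets": [
    [1, 0, 0.003, 0, 0, 0, 0],
    [1, 0, 0, 0, 0, 0, 0]
  ]
}}

```text
time_s: 9.22
position: [0.4952, -0.0029, -0.0056]
tcp_rot: [[-1.0, -0.002, 0.0], [-0.002, 1.0, -0.003], [-0.0, -0.003, -1.0]]
force: [-1.0, -10.0, 0.1]
opening: 0.003
```

>>> {"op": "play_rows", "data": {
  "targets": [
    [1, 0, 0.003, 0, 0, 0, 0],
    [1, 0, 0, 0, 0, 0, 0]
  ]
}}

```text
time_s: 9.48
position: [0.4953, -0.0026, -0.0056]
tcp_rot: [[-1.0, -0.004, 0.0], [-0.004, 1.0, -0.006], [-0.0, -0.006, -1.0]]
force: [-3.2, -22.7, -0.3]
opening: 0.003
```

Run:
```python
from m import *
snap('scene','s5')
for cam in('scene','side'):
    im,c=snap(cam,cam+'5'); print(cam,[np.round(proj(c,[.597+.108*np.cos(a),-.026+.108*np.sin(a),.043]),1) for a in np.radians([165,162,158,155])],[(b[2].round(1),b[1]) for b in blobs(masks(im)['black'],15) if 260<b[2][0]<350 and 220<b[2][1]<300],[(b[2].round(1),b[1]) for b in blobs(masks(im)['green'],5)][:4])
```

```text
scene [array([275.9, 241.9]), array([275.3, 240.3]), array([274.7, 238.1]), array([274.4, 236.4])] [(array([276.7, 221.6]), array([ 242,  192,   69,   65, 2000], dtype=int32))] []
side [array([331.2, 279.7]), array([329.9, 280.8]), array([328. , 282.2]), array([326.4, 283.2])] [(array([331.4, 250.6]), array([ 304,  215,   54,   76, 1746], dtype=int32))] [(array([316.9, 289.6]), array([314, 288,   7,   4,  16], dtype=int32))]
```

The end stop took 23 N, with the knob where the green mark should put it. I'll back off, rise and re-measure.

>>> {"op": "play_rows", "data": {
  "targets": [
    [1, 0, -0.012, 0, 0, 0, 0],
    [1, 0, -0.012, 0, 0, 0, 0],
    [0.5, 0, 0, 0.06, 0, 0, 0],
    [0.5, 0, 0, 0.06, 0, 0, 0],
    [0.5, -0.03, 0.04, 0, 0, 0, 0],
    [0.5, 0, 0.04, 0, 0, 0, 0],
    [0.5, 0, 0, 0, 0, 0, 0]
  ]
}}

```text
time_s: 10.5
position: [0.4637, 0.0602, 0.1145]
tcp_rot: [[-1.0, -0.004, -0.001], [-0.004, 1.0, 0.001], [0.001, 0.001, -1.0]]
force: [-0.2, -0.6, -0.7]
opening: 0.459
```

```bash
cat > bench.py <<'E'
from m import *
def knob(C,I):
    P=[];U=[]
    for cam in C:
        c=C[cam]
        for b in blobs(masks(I[cam])['black'],25):
            if b[1][4]<150 and np.hypot(*(b[2]-proj(c,[.497,.0145,.043])))<10: U.append(b[2]);P.append(np.array([[c['fx'],0,c['cx']],[0,c['fy'],c['cy']],[0,0,1]])@np.c_[np.array(c['R']),np.array(c['t']).ravel()])
    if len(U)==2:
        X=cv2.triangulatePoints(P[0],P[1],U[0].reshape(2,1),U[1].reshape(2,1)).ravel();X=X[:3]/X[3];print('knob',X.round(4),'ang',np.degrees(np.arctan2(X[1]+.026,X[0]-.597)).round(1))
    else: print('knob seen',len(U))
def run(tag):
    C={};I={}
    for cam in('scene','side'):
        I[cam],C[cam]=snap(cam,cam+tag);im,c=I[cam],C[cam];M=masks(im)
        g=M['black'].copy()
        for k,z in(('red',.009),('blue',.009),('black',.0055),('orange',.01)):
            y,x=np.nonzero(M[k]);p=np.array([ray(c,a,b,z)[:2] for a,b in zip(x,y)])
            lo,hi=((.34,.04),(.53,.28)) if k=='orange' else ((.34,-.45),(.535,-.085))
            ok=((p>lo)&(p<hi)).all(1);x,y,p=x[ok],y[ok],p[ok]
            gr=np.zeros(im.shape[:2],np.uint8);gr[y,x]=255
            gr=cv2.dilate(gr,np.ones((7,7)));n,l=cv2.connectedComponents(gr)
            for i in range(1,n):
                q=p[l[y,x]==i]
                if len(q)<15: continue
                mu=q.mean(0);w,V=np.linalg.eigh(np.cov(q.T));t=(q-mu)@V[:,1];d=V[:,1]*np.sign(V[0,1])
                mid=(t.max()+t.min())/2*V[:,1]+mu
                print(cam,k,len(q),'mid',mid.round(3),'len',np.ptp(t).round(3),'deg',np.degrees(np.arctan2(d[1],d[0])).round(1))
    knob(C,I); s=bot.read_state();print(s['time_s'],s['position'].round(4),s['opening'])
if __name__=='__main__':
    import sys;run(sys.argv[1])
E
python3 bench.py 6
```

```text
scene red 301 mid [ 0.459 -0.157] len 0.135 deg 16.9
scene blue 342 mid [ 0.448 -0.26 ] len 0.133 deg -9.1
scene black 203 mid [ 0.441 -0.357] len 0.131 deg 14.3
scene orange 25 mid [0.499 0.18 ] len 0.02 deg 70.5
side red 213 mid [ 0.452 -0.158] len 0.123 deg 16.6
side blue 111 mid [ 0.446 -0.261] len 0.127 deg -8.3
side black 311 mid [ 0.499 -0.283] len 0.31 deg 73.0
side orange 36 mid [0.499 0.176] len 0.021 deg -84.9
knob [0.4956 0.0144 0.0406] ang 158.3
10.6 [0.4649 0.0582 0.1143] 0.48792372546950313
```

Knob at 158.3°, on the green mark, so the collar is locked. Next is the bench tube.

>>> {"op": "play_rows", "data": {
  "targets": [
    [0.5, -0.004, 0.05, 0, 0, 0, -0.14],
    [0.5, -0.004, 0.05, 0, 0, 0, -0.14],
    [0.5, 0, 0.03, 0, 0, 0, 0],
    [0.5, 0, 0, -0.05, 0, 0, 0],
    [0.5, 0, 0, -0.05, 0, 0, 0],
    [0.5, 0, 0, -0.03, 0, 0, 0],
    [0.5, 0, 0, -0.015, 0, 0, 0],
    [0.5, 0, 0, 0, 0, 0, 0]
  ]
}}

```text
time_s: 11.6
position: [0.4569, 0.1873, -0.0314]
tcp_rot: [[-0.961, 0.278, -0.002], [0.278, 0.961, -0.0], [0.002, -0.001, -1.0]]
force: [-0.9, 0.1, 0.8]
opening: 0.503
```

>>> {"op": "play_rows", "data": {
  "targets": [
    [1, 0, 0, 0, 0, 0, 0],
    [1, 0, 0, 0, 0, 0, 0],
    [1, 0, 0, 0, 0, 0, 0],
    [1, 0, 0, 0, 0, 0, 0]
  ]
}}

```text
time_s: 12.1
position: [0.4575, 0.1882, -0.0299]
tcp_rot: [[-0.961, 0.276, 0.001], [0.276, 0.961, 0.0], [-0.001, 0.001, -1.0]]
force: [-0.6, 0.2, 5.7]
opening: 0.205
```

>>> {"op": "play_rows", "data": {
  "targets": [
    [1, 0, 0, 0.03, 0, 0, 0],
    [1, 0, 0, 0.04, 0, 0, 0],
    [1, 0, 0, 0.04, 0, 0, 0],
    [1, 0, 0, 0.02, 0, 0, 0],
    [1, 0, 0, 0, 0, 0, 0]
  ]
}}

```text
time_s: 12.72
position: [0.4581, 0.1883, 0.1008]
tcp_rot: [[-0.961, 0.276, 0.004], [0.276, 0.961, 0.001], [-0.004, 0.002, -1.0]]
force: [-0.4, 0.3, 0.3]
opening: 0.204
```

>>> {"op": "play_rows", "data": {
  "targets": [
    [1, 0, -0.0525, 0, 0, 0, 0],
    [1, 0, -0.0525, 0, 0, 0, 0],
    [1, 0, -0.0525, 0, 0, 0, -0.172],
    [1, 0, -0.0525, 0, 0, 0, -0.172],
    [1, 0, -0.0525, 0, 0, 0, -0.172],
    [1, 0, -0.0525, 0, 0, 0, -0.172],
    [1, 0, -0.0525, 0, 0, 0, -0.172],
    [1, 0, -0.0525, 0, 0, 0, -0.172],
    [1, 0, -0.0525, 0, 0, 0, -0.172],
    [1, 0.03, -0.0525, 0, 0, 0, 0],
    [1, 0.04, 0, 0, 0, 0, 0],
    [1, 0.037, 0, 0, 0, 0, 0]
  ]
}}

```text
time_s: 14.22
position: [0.5639, -0.3375, 0.097]
tcp_rot: [[-0.084, 0.996, -0.002], [0.996, 0.084, 0.002], [0.002, -0.002, -1.0]]
force: [-0.3, -0.0, -0.2]
opening: 0.203
```

>>> {"op": "play_rows", "data": {
  "targets": [
    [1, 0.026, 0, 0, 0, 0, 0],
    [1, 0, 0, -0.05, 0, 0, 0],
    [1, 0, 0, -0.04, 0, 0, 0],
    [1, 0, 0, -0.02, 0, 0, 0],
    [1, 0, 0, 0, 0, 0, 0]
  ]
}}

```text
time_s: 14.85
position: [0.5884, -0.3358, -0.0132]
tcp_rot: [[-0.086, 0.996, -0.004], [0.996, 0.086, 0.003], [0.003, -0.004, -1.0]]
force: [1.1, -0.4, -0.1]
opening: 0.208
```

>>> {"op": "play_rows", "data": {
  "targets": [
    [0.65, 0, 0, 0, 0, 0, 0],
    [0.65, 0, 0, 0, 0, 0, 0],
    [0.65, 0, 0, 0.03, 0, 0, 0],
    [0.65, 0, 0, 0.05, 0, 0, 0],
    [0.5, -0.04, 0, 0.04, 0, 0, 0.17],
    [0.5, -0.05, 0.02, 0, 0, 0, 0.17],
    [0.5, -0.05, 0.03, 0, 0, 0, 0.17],
    [0.5, 0, 0.03, 0, 0, 0, 0.17],
    [0.5, 0, 0, 0, 0, 0, 0.17],
    [0.5, 0, 0, 0, 0, 0, 0.17],
    [0.5, 0, 0, 0, 0, 0, 0.17],
    [0.5, 0, 0, 0, 0, 0, 0]
  ]
}}

```text
time_s: 16.35
position: [0.4506, -0.2575, 0.1107]
tcp_rot: [[-0.956, 0.292, 0.002], [0.292, 0.956, -0.002], [-0.003, -0.001, -1.0]]
force: [-0.3, -0.5, -0.2]
opening: 0.501
```

```bash
python3 bench.py 7; python3 -c "
import cv2,numpy as np
a=cv2.imread('pics/scene7.png');b=cv2.imread('pics/side7.png')
cv2.imwrite('pics/c7.png',np.hstack([cv2.resize(a[180:430,200:470],(400,370)),cv2.resize(b[170:420,160:430],(400,370))]))"
```

```text
scene red 236 mid [ 0.449 -0.16 ] len 0.117 deg 17.4
scene blue 339 mid [ 0.448 -0.26 ] len 0.132 deg -8.9
scene black 983 mid [ 0.508 -0.164] len 0.162 deg 78.3
scene black 196 mid [ 0.442 -0.356] len 0.13 deg 14.1
side red 211 mid [ 0.457 -0.156] len 0.134 deg 15.9
side blue 48 mid [ 0.476 -0.267] len 0.065 deg -6.2
side black 63 mid [ 0.437 -0.354] len 0.12 deg 15.5
knob [0.4955 0.0141 0.0413] ang 158.4
16.45 [ 0.4503 -0.2573  0.1102] 0.49928598288690595
```

View pics/c7.png

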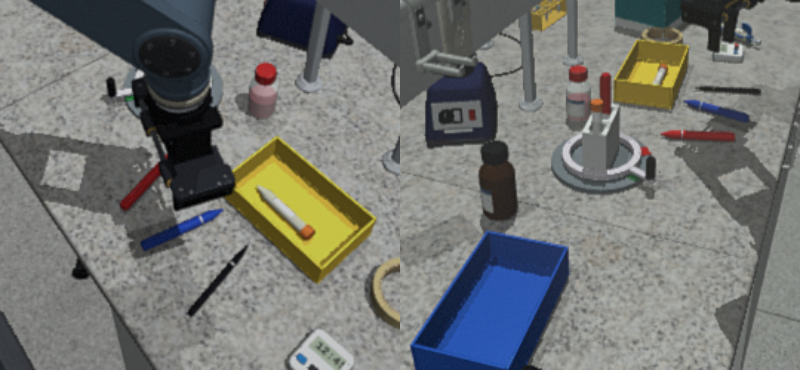

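The view shows the tube lying in the yellow bin and the knob on the green mark. Next is the blue marker, now right below the gripper.

>>> {"op": "play_rows", "data": {
  "targets": [
    [0.5, -0.003, -0.003, -0.03, 0, 0, 0.14],
    [0.5, 0, 0, -0.05, 0, 0, 0],
    [0.5, 0, 0, -0.04, 0, 0, 0],
    [0.5, 0, 0, -0.021, 0, 0, 0],
    [0.5, 0, 0, 0, 0, 0, 0],
    [1, 0, 0, 0, 0, 0, 0],
    [1, 0, 0, 0, 0, 0, 0],
    [1, 0, 0, 0, 0, 0, 0],
    [1, 0, 0, 0, 0, 0, 0]
  ]
}}

```text
time_s: 17.58
position: [0.4474, -0.2602, -0.0309]
tcp_rot: [[-0.988, 0.154, 0.001], [0.154, 0.988, -0.001], [-0.001, -0.001, -1.0]]
force: [-0.6, 1.1, 3.8]
opening: 0.16
```

>>> {"op": "play_rows", "data": {
  "targets": [
    [1, 0, 0, 0.03, 0, 0, 0],
    [1, 0, 0, 0.04, 0, 0, 0],
    [1, 0, 0, 0.04, 0, 0, 0],
    [1, 0, 0, 0.02, 0, 0, 0],
    [1, 0, 0, 0, 0, 0, 0]
  ]
}}

```text
time_s: 18.2
position: [0.4479, -0.2608, 0.1]
tcp_rot: [[-0.988, 0.154, 0.003], [0.154, 0.988, -0.003], [-0.004, -0.002, -1.0]]
force: [-0.1, 0.0, 0.0]
opening: 0.161
```

>>> {"op": "play_rows", "data": {
  "targets": [
    [1, 0, 0.055, 0, 0, 0, 0],
    [1, 0, 0.055, 0, 0, 0, 0],
    [1, 0, 0.055, 0, 0, 0, 0],
    [1, 0, 0.055, 0, 0, 0, -0.166],
    [1, 0, 0.055, 0, 0, 0, -0.166],
    [1, 0, 0.055, 0, 0, 0, -0.166],
    [1, 0, 0.055, 0, 0, 0, -0.166],
    [1, 0, 0.055, 0, 0, 0, -0.166],
    [1, 0, 0.055, 0, 0, 0, -0.166],
    [1, 0, 0.055, 0, 0, 0, -0.166],
    [1, 0, 0.055, 0, 0, 0, -0.166],
    [1, 0, 0, 0, 0, 0, 0]
  ]
}}

```text
time_s: 19.7
position: [0.447, 0.3356, 0.0969]
tcp_rot: [[-0.131, 0.991, -0.0], [0.991, 0.131, 0.0], [0.0, -0.0, -1.0]]
force: [0.1, -1.6, -0.6]
opening: 0.164
```

Run:
```python
from m import *
c=bot.get_calibration('side');R=np.array(c['R']);o=-R.T@np.array(c['t']).ravel()
for u,v in((145,268),(100,262),(210,215),(172,212),(190,237)):
    d=R.T@np.array([(u-c['cx'])/c['fx'],(v-c['cy'])/c['fy'],1]);print((u,v),[(o+d*(x-o[0])/d[0]).round(3) for x in(.68,.75)])
c,im=bot.get_calibration('scene'),bot.capture('side');cv2.imwrite('pics/side8.png',im)
s=bot.read_state();print(s['opening'],s['position'])
d=bot.get_calibration('side')
for X in((.527,.242,.05),(.647,.245,.05),(.639,.443,.05),(.52,.435,.05)): print(np.round(proj(d,X)),np.round(proj(c,X)))
```

```text
(145, 268) [array([0.68 , 0.389, 0.277]), array([0.75 , 0.317, 0.214])]
(100, 262) [array([0.68 , 0.465, 0.335]), array([0.75 , 0.405, 0.281])]
(210, 215) [array([0.68 , 0.201, 0.278]), array([0.75 , 0.097, 0.215])]
(172, 212) [array([0.68 , 0.307, 0.334]), array([0.75 , 0.22 , 0.281])]
(190, 237) [array([0.68 , 0.27 , 0.267]), array([0.75 , 0.177, 0.202])]
0.16170132259368067 [0.44639347 0.33334067 0.09678894]
[278. 340.] [240. 181.]
[224. 326.] [276. 164.]
[168. 402.] [240. 131.]
[234. 420.] [207. 147.]
```

>>> {"op": "play_rows", "data": {
  "targets": [
    [1, 0, 0.006, -0.05, 0, 0, -0.05],
    [1, 0.042, 0, 0, 0, 0, 0],
    [1, 0.042, 0, 0, 0, 0, 0],
    [1, 0.042, 0, 0, 0, 0, 0],
    [1, 0, 0, -0.03, 0, 0, 0],
    [1, 0, 0, -0.025, 0, 0, 0],
    [1, 0, 0, 0, 0, 0, 0]
  ]
}}

```text
time_s: 20.62
position: [0.571, 0.3352, -0.0099]
tcp_rot: [[-0.075, 0.997, -0.008], [0.997, 0.075, -0.003], [-0.003, -0.008, -1.0]]
force: [-0.9, -0.2, -1.4]
opening: 0.164
```

>>> {"op": "play_rows", "data": {
  "targets": [
    [0.7, 0, 0, 0, 0, 0, 0],
    [0.7, 0, 0, 0, 0, 0, 0],
    [0.7, 0, 0, 0.03, 0, 0, 0],
    [0.7, 0, 0, 0.03, 0, 0, 0],
    [0.5, -0.05, 0, 0, 0, 0, 0],
    [0.5, -0.05, 0, 0.04, 0, 0, 0],
    [0.5, 0, -0.05, 0.02, 0, 0, 0.17],
    [0.5, 0, -0.055, 0, 0, 0, 0.17],
    [0.5, 0, -0.055, 0, 0, 0, 0.17],
    [0.5, 0, -0.055, 0, 0, 0, 0.17],
    [0.5, 0, -0.055, 0, 0, 0, 0.17],
    [0.5, 0, -0.055, 0, 0, 0, 0.17]
  ]
}}

```text
time_s: 22.12
position: [0.476, 0.0179, 0.1137]
tcp_rot: [[-0.883, 0.469, 0.003], [0.469, 0.883, -0.001], [-0.003, 0.001, -1.0]]
force: [0.6, -0.6, 0.2]
opening: 0.503
```

```bash
python3 bench.py 9
```

```text
scene red 302 mid [ 0.459 -0.158] len 0.135 deg 16.9
scene black 203 mid [ 0.441 -0.356] len 0.131 deg 14.3
side red 220 mid [ 0.457 -0.156] len 0.134 deg 16.3
side black 102 mid [ 0.524 -0.349] len 0.203 deg 88.0
side black 75 mid [ 0.437 -0.354] len 0.12 deg 15.6
knob [0.4955 0.0142 0.0406] ang 158.4
22.225 [0.477  0.015  0.1137] 0.4966863846289083
```

>>> {"op": "play_rows", "data": {
  "targets": [
    [0.5, -0.005, -0.043, 0, 0, 0, 0.156],
    [0.5, -0.005, -0.043, 0, 0, 0, 0.156],
    [0.5, -0.005, -0.043, 0, 0, 0, 0.156],
    [0.5, -0.003, -0.043, 0, 0, 0, 0.156],
    [0.5, 0, 0, 0, 0, 0, 0.156],
    [0.5, 0, 0, -0.04, 0, 0, 0],
    [0.5, 0, 0, -0.05, 0, 0, 0],
    [0.5, 0, 0, 0, 0, 0, 0]
  ]
}}

```text
time_s: 23.22
position: [0.4551, -0.1502, 0.0202]
tcp_rot: [[-0.959, -0.282, -0.006], [-0.282, 0.959, 0.004], [0.005, 0.006, -1.0]]
force: [-0.5, -0.2, 0.6]
opening: 0.501
```

>>> {"op": "play_rows", "data": {
  "targets": [
    [0.5, 0.002, -0.006, -0.03, 0, 0, 0],
    [0.5, 0, 0, -0.021, 0, 0, 0],
    [0.5, 0, 0, 0, 0, 0, 0],
    [1, 0, 0, 0, 0, 0, 0],
    [1, 0, 0, 0, 0, 0, 0],
    [1, 0, 0, 0, 0, 0, 0],
    [1, 0, 0, 0, 0, 0, 0]
  ]
}}

```text
time_s: 24.1
position: [0.4595, -0.1585, -0.0281]
tcp_rot: [[-0.959, -0.282, 0.001], [-0.282, 0.959, -0.0], [-0.001, -0.001, -1.0]]
force: [0.6, 0.2, 4.9]
opening: 0.162
```

>>> {"op": "play_rows", "data": {
  "targets": [
    [1, 0, 0, 0.03, 0, 0, 0],
    [1, 0, 0, 0.05, 0, 0, 0],
    [1, 0, 0, 0.05, 0, 0, 0],
    [1, 0, 0.05, 0, 0, 0, 0],
    [1, 0, 0.05, 0, 0, 0, -0.17],
    [1, 0, 0.05, 0, 0, 0, -0.17],
    [1, 0, 0.05, 0, 0, 0, -0.17],
    [1, 0, 0.05, 0, 0, 0, -0.17],
    [1, 0, 0.05, 0, 0, 0, -0.17],
    [1, 0, 0.05, 0, 0, 0, -0.17],
    [1, 0, 0.05, 0, 0, 0, -0.17],
    [1, 0, 0, 0, 0, 0, 0]
  ]
}}

```text
time_s: 25.6
position: [0.4591, 0.2419, 0.1014]
tcp_rot: [[-0.63, 0.777, 0.001], [0.777, 0.63, 0.001], [0.0, 0.001, -1.0]]
force: [-0.5, -1.2, -0.5]
opening: 0.16
```

>>> {"op": "play_rows", "data": {
  "targets": [
    [1, 0, 0.05, -0.02, 0, 0, -0.15],
    [1, 0, 0.05, -0.035, 0, 0, -0.15],
    [1, 0.02, 0, 0, 0, 0, -0.15],
    [1, 0.05, 0, 0, 0, 0, -0.15],
    [1, 0.05, 0, 0, 0, 0, 0],
    [1, 0.008, 0, 0, 0, 0, 0],
    [1, 0, 0, -0.03, 0, 0, 0],
    [1, 0, 0, -0.02, 0, 0, 0],
    [1, 0, 0, 0, 0, 0, 0]
  ]
}}

```text
time_s: 26.72
position: [0.5853, 0.3378, -0.0054]
tcp_rot: [[-0.076, 0.997, -0.004], [0.997, 0.076, -0.002], [-0.001, -0.005, -1.0]]
force: [0.1, -0.8, -0.1]
opening: 0.161
```

>>> {"op": "play_rows", "data": {
  "targets": [
    [0.7, 0, 0, 0, 0, 0, 0],
    [0.7, 0, 0, 0, 0, 0, 0],
    [0.7, 0, 0, 0.03, 0, 0, 0],
    [0.7, 0, 0, 0.03, 0, 0, 0],
    [0.6, -0.05, 0, 0, 0, 0, 0],
    [0.6, -0.05, 0, 0.04, 0, 0, 0],
    [0.6, -0.02, -0.05, 0.02, 0, 0, 0.17],
    [0.6, 0, -0.055, 0, 0, 0, 0.17],
    [0.6, 0, -0.055, 0, 0, 0, 0.17],
    [0.6, 0, -0.055, 0, 0, 0, 0.17],
    [0.6, 0, -0.055, 0, 0, 0, 0.17],
    [0.6, 0, 0, 0, 0, 0, 0]
  ]
}}

```text
time_s: 28.22
position: [0.4697, 0.0707, 0.1163]
tcp_rot: [[-0.787, 0.617, 0.002], [0.617, 0.787, -0.001], [-0.002, 0.001, -1.0]]
force: [-0.5, 0.8, 0.5]
opening: 0.399
```

```bash
python3 bench.py 10; python3 -c "
import cv2,numpy as np
a=cv2.imread('pics/scene10.png');b=cv2.imread('pics/side10.png')
cv2.imwrite('pics/c10.png',np.hstack([cv2.resize(a[110:410,190:460],(400,444)),cv2.resize(b[170:450,160:412],(400,444))]))"
```

```text
scene black 207 mid [ 0.441 -0.357] len 0.131 deg 14.3
side black 514 mid [ 0.503 -0.31 ] len 0.283 deg 80.6
knob [0.4955 0.0142 0.0406] ang 158.4
28.325 [0.4692 0.0735 0.116 ] 0.3994195233728198
```

View pics/c10.png

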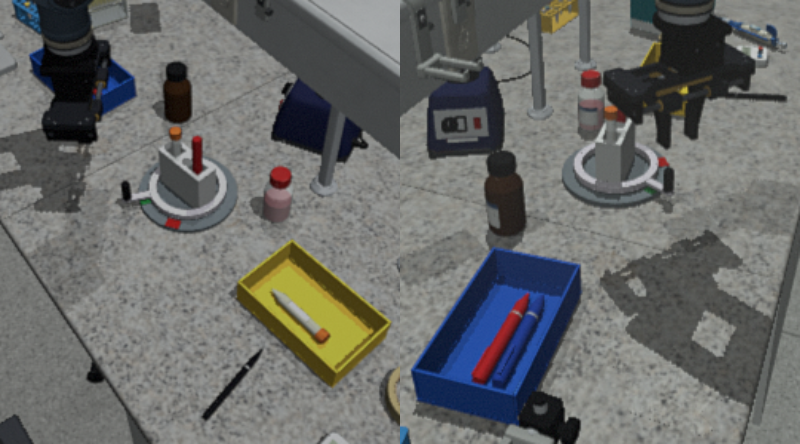

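Both markers lie in the blue bin, the tube lies in the yellow bin, and the collar is still on green. Next is the pen.

>>> {"op": "play_rows", "data": {
  "targets": [
    [0.6, -0.005, -0.0535, 0, 0, 0, 0.153],
    [0.6, -0.005, -0.0535, 0, 0, 0, 0.153],
    [0.6, -0.005, -0.0535, 0, 0, 0, 0.153],
    [0.6, -0.005, -0.0535, 0, 0, 0, 0.153],
    [0.6, -0.005, -0.0535, 0, 0, 0, 0.153],
    [0.6, -0.004, -0.0535, 0, 0, 0, 0.153],
    [0.6, 0, -0.0535, 0, 0, 0, 0],
    [0.6, 0, -0.0535, 0, 0, 0, 0],
    [0.6, 0, 0, -0.05, 0, 0, 0],
    [0.6, 0, 0, -0.05, 0, 0, 0],
    [0.6, 0, 0, 0, 0, 0, 0],
    [0.6, 0, 0, 0, 0, 0, 0]
  ]
}}

```text
time_s: 29.82
position: [0.4415, -0.3541, 0.0167]
tcp_rot: [[-0.966, -0.257, 0.001], [-0.257, 0.966, -0.001], [-0.001, -0.002, -1.0]]
force: [-0.3, -0.5, 0.3]
opening: 0.4
```

```bash
python3 bench.py 11
```

```text
scene black 2518 mid [ 0.478 -0.293] len 0.238 deg 86.0
side black 19 mid [ 0.453 -0.44 ] len 0.023 deg -58.7
side black 77 mid [ 0.437 -0.355] len 0.12 deg 15.4
knob seen 1
29.925 [ 0.4418 -0.3552  0.0178] 0.4008948773562039
```

>>> {"op": "play_rows", "data": {
  "targets": [
    [0.6, 0, 0, -0.03, 0, 0, 0],
    [0.6, 0, 0, -0.02, 0, 0, 0],
    [0.6, 0, 0, 0, 0, 0, 0],
    [1, 0, 0, 0, 0, 0, 0],
    [1, 0, 0, 0, 0, 0, 0],
    [1, 0, 0, 0, 0, 0, 0],
    [1, 0, 0, 0, 0, 0, 0]
  ]
}}

```text
time_s: 30.8
position: [0.4402, -0.3547, -0.0339]
tcp_rot: [[-0.967, -0.255, 0.001], [-0.255, 0.967, -0.001], [-0.001, -0.001, -1.0]]
force: [0.6, 0.1, 3.6]
opening: 0.096
```

>>> {"op": "play_rows", "data": {
  "targets": [
    [1, 0, 0, 0.03, 0, 0, 0],
    [1, 0, 0, 0.05, 0, 0, 0],
    [1, 0, 0, 0.05, 0, 0, 0],
    [1, 0, 0.053, 0, 0, 0, 0],
    [1, 0, 0.053, 0, 0, 0, 0],
    [1, 0, 0.053, 0, 0, 0, 0],
    [1, 0, 0.053, 0, 0, 0, 0],
    [1, 0, 0.053, 0, 0, 0, 0],
    [1, 0, 0.053, 0, 0, 0, 0],
    [1, 0, 0.053, 0, 0, 0, 0],
    [1, 0, 0, 0, 0, 0, 0]
  ]
}}

```text
time_s: 32.17
position: [0.4385, 0.02, 0.0954]
tcp_rot: [[-0.965, -0.261, -0.002], [-0.261, 0.965, 0.001], [0.001, 0.001, -1.0]]
force: [0.5, -0.4, -0.1]
opening: 0.096
```

>>> {"op": "play_rows", "data": {
  "targets": [
    [1, 0, 0.04, 0, 0, 0, -0.1745],
    [1, 0, 0.04, 0, 0, 0, -0.1745],
    [1, 0, 0.04, 0, 0, 0, -0.1745],
    [1, 0, 0.04, 0, 0, 0, -0.1745],
    [1, 0, 0.04, 0, 0, 0, -0.1745],
    [1, 0, 0.04, 0, 0, 0, -0.1745],
    [1, 0, 0.04, 0, 0, 0, -0.1745],
    [1, 0, 0.04, 0, 0, 0, -0.1745],
    [1, 0, 0, -0.04, 0, 0, -0.1745],
    [1, 0.04, 0, -0.01, 0, 0, -0.1745],
    [1, 0.05, 0, 0, 0, 0, 0],
    [1, 0.05, 0, 0, 0, 0, 0]
  ]
}}

```text
time_s: 33.67
position: [0.5821, 0.3351, 0.0449]
tcp_rot: [[-0.083, 0.997, -0.0], [0.997, 0.083, -0.001], [-0.0, -0.0, -1.0]]
force: [0.5, -0.1, -1.1]
opening: 0.098
```

>>> {"op": "play_rows", "data": {
  "targets": [
    [1, 0, 0, -0.03, 0, 0, 0],
    [1, 0, 0, 0, 0, 0, 0],
    [0.8, 0, 0, 0, 0, 0, 0],
    [0.7, 0, 0, 0, 0, 0, 0],
    [0.7, 0, 0, 0.03, 0, 0, 0],
    [0.6, -0.05, 0, 0.02, 0, 0, 0],
    [0.6, -0.05, 0, 0.03, 0, 0, 0],
    [0.6, -0.02, -0.05, 0.03, 0, 0, 0.17],
    [0.6, 0, -0.055, 0, 0, 0, 0.17],
    [0.6, 0, -0.055, 0, 0, 0, 0.17],
    [0.6, 0, 0, 0, 0, 0, 0.17],
    [0.6, 0, 0, 0, 0, 0, 0.17]
  ]
}}

```text
time_s: 35.17
position: [0.4604, 0.1769, 0.1268]
tcp_rot: [[-0.805, 0.594, 0.002], [0.594, 0.805, 0.0], [-0.002, 0.002, -1.0]]
force: [0.1, -0.3, -0.5]
opening: 0.398
```

```bash
python3 bench.py 12
python3 - <<'E'
from m import *
# uprights now
C={k:bot.get_calibration(k) for k in('scene','side')};I={k:cv2.imread(f'pics/{k}12.png') for k in C}
P=[np.array([[c['fx'],0,c['cx']],[0,c['fy'],c['cy']],[0,0,1]])@np.c_[np.array(c['R']),np.array(c['t']).ravel()] for c in C.values()]
for k,X0 in(('red',(.600,-.053,.126)),('orange',(.594,.002,.13))):
    U=[]
    for cam in C:
        b=[b for b in blobs(masks(I[cam])[k],12) if np.hypot(*(b[2]-proj(C[cam],X0)))<15]
        U.append(b[0][2] if b else None)
    if all(u is not None for u in U):
        X=cv2.triangulatePoints(P[0],P[1],U[0].reshape(2,1),U[1].reshape(2,1)).ravel();print(k,X[:3]/X[3])
    else: print(k,U)
b=I['side'];cv2.imwrite('pics/c12.png',cv2.resize(b[170:450,160:412],(400,444)))
E
```

```text
side black 662 mid [ 0.503 -0.248] len 0.327 deg 82.7
red [ 0.59897532 -0.05952007  0.13739522]
orange [array([308., 198.]), None]Traceback (most recent call last):
  File "bench.py", line 30, in <module>
    import sys;run(sys.argv[1])
               ~~~^^^^^^^^^^^^^
  File "bench.py", line 19, in run
    ok=((p>lo)&(p<hi)).all(1);x,y,p=x[ok],y[ok],p[ok]
         ^^^^
ValueError: operands could not be broadcast together with shapes (0,) (2,)
```

View pics/c12.png

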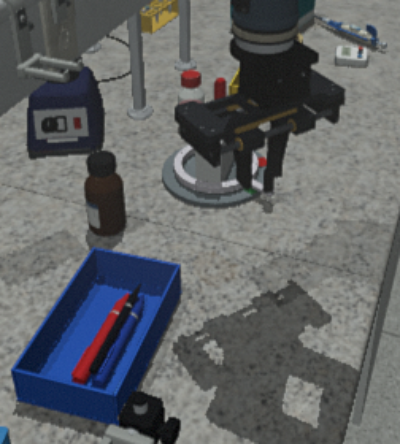

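The pen lies in the blue bin between the two markers, so the bench is clear. With the collar locked, I'll pull the upright tube first.

>>> {"op": "play_rows", "data": {
  "targets": [
    [0.6, 0, -0.04, 0.025, 0, 0, 0.148],
    [0.6, 0, -0.045, 0, 0, 0, 0.148],
    [0.6, 0, -0.045, 0, 0, 0, 0.148],
    [0.6, 0, -0.045, 0, 0, 0, 0.148],
    [0.6, 0.03, 0, 0, 0, 0, 0.148],
    [0.6, 0.05, 0, 0, 0, 0, 0],
    [0.6, 0.05, 0, 0, 0, 0, 0],
    [0.6, 0, 0, 0, 0, 0, 0],
    [0.6, 0, 0, 0, 0, 0, 0]
  ]
}}

```text
time_s: 36.4
position: [0.5888, 0.0032, 0.1503]
tcp_rot: [[-0.995, -0.099, -0.002], [-0.099, 0.995, 0.0], [0.002, 0.0, -1.0]]
force: [0.2, -0.4, 0.1]
opening: 0.398
```

Run:
```python
from m import *
s=bot.read_state();print(s['position'],s['tcp_rot'].round(3))
w,c=snap('wrist','w13')
print('tube',np.round(proj(c,[.594,.002,.137]),0),'mk',np.round(proj(c,[.6,-.053,.159]),0))
for k in('orange','red'):
    for b in blobs(masks(w)[k],60): print(k,b[1],b[2].round(0),ray(c,*b[2],.137 if k=='orange' else .159).round(4))
```

```text
[0.58876054 0.00323373 0.150312  ] [[-0.995 -0.099 -0.002]
 [-0.099  0.995  0.   ]
 [ 0.002  0.    -1.   ]]
tube [319. 276.] mk [213. 293.]
orange [304 262  34  30 802] [320. 276.] [0.5941 0.0024 0.137 ]
red [224 128  34  31 606] [241. 143.] [ 0.5226 -0.0415  0.159 ]
red [ 202  236   54   69 1591] [226. 272.] [ 0.5878 -0.0467  0.159 ]
red [623 251  17  14 159] [633. 257.] [0.5594 0.1584 0.159 ]
```

View pics/w13.png

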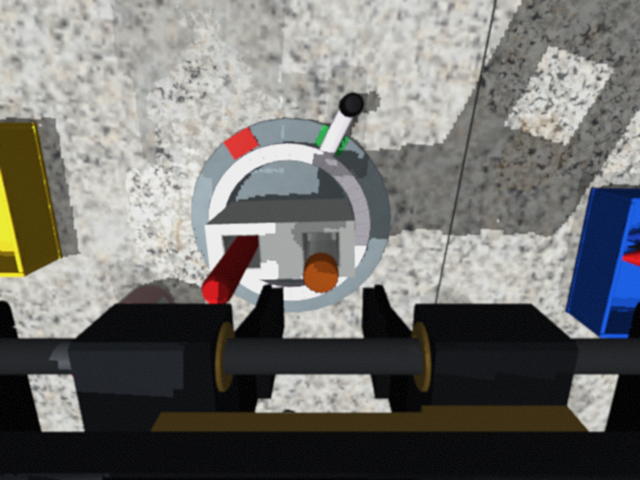

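The wrist view shows the arm over the green mark, the cap at pixel (320,276), i.e. (0.594, 0.002), and the marker at (215,290). Going down on the tube.

>>> {"op": "play_rows", "data": {
  "targets": [
    [0.6, 0.005, -0.001, 0, 0, 0, 0],
    [0.6, 0, 0, -0.03, 0, 0, 0],
    [0.6, 0, 0, -0.03, 0, 0, 0],
    [0.6, 0, 0, -0.024, 0, 0, 0],
    [0.6, 0, 0, 0, 0, 0, 0],
    [1, 0, 0, 0, 0, 0, 0],
    [1, 0, 0, 0, 0, 0, 0],
    [1, 0, 0, 0, 0, 0, 0],
    [1, 0, 0, 0, 0, 0, 0]
  ]
}}

```text
time_s: 37.58
position: [0.5959, 0.0015, 0.0677]
tcp_rot: [[-0.995, -0.1, 0.002], [-0.1, 0.995, -0.0], [-0.002, -0.001, -1.0]]
force: [-1.0, -0.4, 5.5]
opening: 0.207
```

>>> {"op": "play_rows", "data": {
  "targets": [
    [1, 0, 0, 0.015, 0, 0, 0],
    [1, 0, 0, 0.02, 0, 0, 0],
    [1, 0, 0, 0.025, 0, 0, 0],
    [1, 0, 0, 0.025, 0, 0, 0],
    [1, 0, 0, 0, 0, 0, 0]
  ]
}}

```text
time_s: 38.2
position: [0.5967, 0.0013, 0.154]
tcp_rot: [[-0.995, -0.1, 0.005], [-0.1, 0.995, -0.001], [-0.005, -0.002, -1.0]]
force: [0.1, -0.6, -0.4]
opening: 0.205
```

>>> {"op": "play_rows", "data": {
  "targets": [
    [1, -0.06, 0, 0, 0, 0, 0],
    [1, -0.06, 0, 0, 0, 0, 0],
    [1, 0, -0.045, 0, 0, 0, -0.163],
    [1, 0, -0.045, 0, 0, 0, -0.163],
    [1, 0, -0.045, 0, 0, 0, -0.163],
    [1, 0, -0.045, 0, 0, 0, -0.163],
    [1, 0, -0.045, 0, 0, 0, -0.163],
    [1, 0, -0.045, 0, 0, 0, -0.163],
    [1, 0, 0, 0, -0.1226, -0.1029, 0],
    [1, 0, 0, 0, -0.1226, -0.1029, 0],
    [1, 0, 0, 0, -0.1226, -0.1029, 0],
    [1, 0, 0, 0, 0, 0, 0]
  ]
}}

```text
time_s: 39.7
position: [0.4701, -0.264, 0.1482]
tcp_rot: [[-0.572, 0.768, 0.289], [0.684, 0.641, -0.348], [-0.453, -0.001, -0.892]]
force: [0.4, -0.3, -1.3]
opening: 0.203
```

>>> {"op": "play_rows", "data": {
  "targets": [
    [1, 0, 0, 0, -0.1226, -0.1029, 0],
    [1, 0, 0, 0, -0.1226, -0.1029, 0],
    [1, 0, 0, 0, -0.1226, -0.1029, 0],
    [1, 0.04, -0.022, -0.02, 0, 0, 0],
    [1, 0.04, -0.022, -0.02, 0, 0, 0],
    [1, 0.04, -0.022, 0, 0, 0, 0],
    [1, 0, 0, 0, 0, 0, 0]
  ]
}}

```text
time_s: 40.58
position: [0.5947, -0.3532, 0.1349]
tcp_rot: [[-0.51, 0.796, 0.326], [0.628, 0.604, -0.491], [-0.588, -0.045, -0.808]]
force: [0.1, 0.1, -0.7]
opening: 0.204
```

Run:
```python
from m import *
s=bot.read_state();print(s['joint_positions'].round(1),s['position'],s['tcp_rot'].round(3),s['opening'])
```

```text
[-33.3  32.2 103.5 -52.7  16.9 -23.9] [ 0.59474114 -0.35319005  0.13488802] [[-0.51   0.796  0.326]
 [ 0.628  0.604 -0.491]
 [-0.588 -0.045 -0.808]] 0.20372014914632025
```

Leaning back is limited by the wrist (joint 5 is near 17°). The 36° tilt is enough, because the tube will fall flat once its foot is in the bin. I'll lower it in and release.

>>> {"op": "play_rows", "data": {
  "targets": [
    [1, 0.013, -0.002, 0, 0, 0, 0],
    [1, 0, 0, -0.03, 0, 0, 0],
    [1, 0, 0, -0.03, 0, 0, 0],
    [1, 0, 0, -0.02, 0, 0, 0],
    [1, 0, 0, 0, 0, 0, 0]
  ]
}}

```text
time_s: 41.2
position: [0.6035, -0.352, 0.0538]
tcp_rot: [[-0.516, 0.795, 0.318], [0.631, 0.604, -0.486], [-0.579, -0.051, -0.814]]
force: [0.2, -0.6, -0.9]
opening: 0.205
```

>>> {"op": "play_rows", "data": {
  "targets": [
    [1, 0.004, -0.002, -0.007, 0, 0, 0],
    [1, 0, 0, 0, 0, 0, 0],
    [0.6, 0, 0, 0, 0, 0, 0],
    [0.5, 0, 0, 0, 0, 0, 0],
    [0.5, 0, 0, 0, 0, 0, 0],
    [0.5, 0, 0, 0, 0, 0, 0]
  ]
}}

```text
time_s: 41.95
position: [0.609, -0.3535, 0.0492]
tcp_rot: [[-0.515, 0.795, 0.32], [0.632, 0.605, -0.485], [-0.579, -0.048, -0.814]]
force: [0.2, 0.3, -0.1]
opening: 0.484
```

>>> {"op": "play_rows", "data": {
  "targets": [
    [0.5, 0, 0, 0.04, 0, 0, 0],
    [0.5, -0.02, 0.02, 0.05, 0, 0, 0],
    [0.5, -0.04, 0.03, 0.02, 0.1226, 0.1029, 0],
    [0.5, -0.04, 0.04, 0, 0.1226, 0.1029, 0],
    [0.5, -0.03, 0.04, 0, 0.1226, 0.1029, 0],
    [0.5, 0, 0.04, 0, 0.1, 0.08, 0],
    [0.5, 0, 0.04, 0, 0, 0, 0],
    [0.5, 0, 0, 0, 0, 0, 0]
  ]
}}

```text
time_s: 42.95
position: [0.4956, -0.1679, 0.144]
tcp_rot: [[-0.629, 0.778, -0.004], [0.77, 0.622, -0.141], [-0.107, -0.091, -0.99]]
force: [0.6, -0.2, -0.2]
opening: 0.503
```

Run:
```python
from m import *
s=bot.read_state();print(s['position'],s['tcp_rot'].round(3),s['joint_positions'].round(1))
a,_=snap('scene','s14');b,_=snap('side','d14')
cv2.imwrite('pics/c14.png',np.hstack([cv2.resize(a[180:420,250:470],(400,436)),cv2.resize(b[170:350,230:395],(400,436))]))
```

```text
[ 0.49556082 -0.16791454  0.1439665 ] [[-0.629  0.778 -0.004]
 [ 0.77   0.622 -0.141]
 [-0.107 -0.091 -0.99 ]] [-26.1  25.2 101.   -9.5  50.9 -59.2]
```

View pics/c14.png

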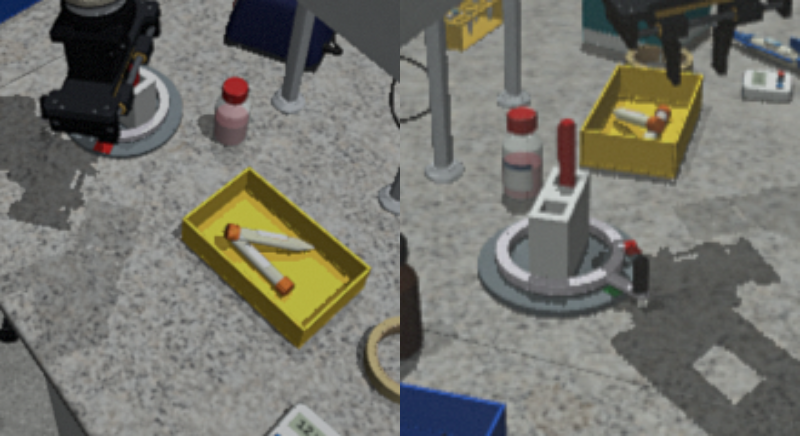

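Both tubes lie flat in the yellow bin and the marker still stands in the holder. I'll level the tool and go above the upright marker.

>>> {"op": "play_rows", "data": {
  "targets": [
    [0.6, 0, 0.03, 0.012, 0.142, -0.004, 0],
    [0.6, 0, 0.03, 0, 0, 0, 0.167],
    [0.6, 0, 0.03, 0, 0, 0, 0.167],
    [0.6, 0, 0.025, 0, 0, 0, 0.167],
    [0.6, 0, 0, 0, 0, 0, 0.167],
    [0.6, 0, 0, 0, 0, 0, 0.167],
    [0.6, 0, 0, 0, 0, 0, 0.167],
    [0.6, 0.04, 0, 0, 0, 0, 0],
    [0.6, 0.04, 0, 0, 0, 0, 0],
    [0.6, 0, 0, 0, 0, 0, 0],
    [0.6, 0, 0, 0, 0, 0, 0]
  ]
}}

```text
time_s: 44.42
position: [0.5753, -0.0558, 0.1555]
tcp_rot: [[-0.994, -0.106, -0.001], [-0.106, 0.994, 0.001], [0.001, 0.001, -1.0]]
force: [-0.4, 0.0, 0.0]
opening: 0.401
```

Run:
```python
from m import *
s=bot.read_state();print(s['position'],s['tcp_rot'].round(3),s['joint_positions'].round(1))
w,c=snap('wrist','w15')
for b in blobs(masks(w)['red'],60):
    x,y=b[1][0]+b[1][2]/2,b[1][1]+b[1][3]/2
    ys,xs=np.nonzero(b[3]==b[0]); top=ys>=ys.max()-16
    print(b[1],b[2].round(0),'blob end px',xs[top].mean().round(0),ys.max(),ray(c,xs[top].mean(),ys.max()-8,.159).round(4))
print(np.round(proj(c,[.6,-.053,.159]),0),np.round(proj(c,[.6,-.053,.092]),0))
```

```text
[ 0.57529681 -0.05582491  0.15552758] [[-0.994 -0.106 -0.001]
 [-0.106  0.994  0.001]
 [ 0.001  0.001 -1.   ]] [-1.660e+01  2.870e+01  9.070e+01  1.000e-01  6.070e+01 -1.128e+02]
[295 151  33  30 563] [311. 166.] blob end px 310.0 180 [ 0.5201 -0.0679  0.159 ]
[ 313  260   28   73 1664] [326. 297.] blob end px 326.0 332 [ 0.6015 -0.0509  0.159 ]
[323. 321.] [323. 276.]
```

>>> {"op": "play_rows", "data": {
  "targets": [
    [0.6, 0.025, 0.003, 0, 0, 0, 0],
    [0.6, 0, 0, -0.03, 0, 0, 0],
    [0.6, 0, 0, -0.03, 0, 0, 0],
    [0.6, 0, 0, -0.026, 0, 0, 0],
    [0.6, 0, 0, 0, 0, 0, 0],
    [1, 0, 0, 0, 0, 0, 0],
    [1, 0, 0, 0, 0, 0, 0],
    [1, 0, 0, 0, 0, 0, 0],
    [1, 0, 0, 0, 0, 0, 0]
  ]
}}

```text
time_s: 45.6
position: [0.6021, -0.0524, 0.0713]
tcp_rot: [[-0.994, -0.107, 0.003], [-0.107, 0.994, 0.0], [-0.003, 0.0, -1.0]]
force: [0.2, 0.4, 5.1]
opening: 0.167
```

>>> {"op": "play_rows", "data": {
  "targets": [
    [1, 0, 0, 0.015, 0, 0, 0],
    [1, 0, 0, 0.02, 0, 0, 0],
    [1, 0, 0, 0.025, 0, 0, 0],
    [1, 0, 0, 0.025, 0, 0, 0],
    [1, 0, 0, 0.01, 0, 0, 0],
    [1, 0, 0, 0, 0, 0, 0]
  ]
}}

```text
time_s: 46.35
position: [0.6017, -0.0523, 0.1659]
tcp_rot: [[-0.994, -0.107, 0.003], [-0.107, 0.994, 0.001], [-0.003, 0.0, -1.0]]
force: [-0.4, 0.6, -0.1]
opening: 0.164
```

>>> {"op": "play_rows", "data": {
  "targets": [
    [1, -0.06, 0, 0, 0, 0, 0],
    [1, -0.06, 0, 0, 0, 0, 0],
    [1, 0, 0.05, 0, 0, 0, 0],
    [1, 0, 0.05, 0, 0, 0, 0.172],
    [1, 0, 0.05, 0, 0, 0, 0.172],
    [1, 0, 0.05, 0, 0, 0, 0.172],
    [1, 0, 0.05, 0, 0, 0, 0.172],
    [1, 0, 0.05, 0, 0, 0, 0.172],
    [1, 0, 0, 0, 0, 0, 0.172],
    [1, 0, 0, 0, 0, 0, 0]
  ]
}}

```text
time_s: 47.6
position: [0.4802, 0.2481, 0.1639]
tcp_rot: [[-0.419, -0.908, -0.003], [-0.908, 0.419, 0.001], [0.001, 0.003, -1.0]]
force: [0.1, -0.7, 0.4]
opening: 0.164
```

>>> {"op": "play_rows", "data": {
  "targets": [
    [1, 0, 0, 0, 0.118, -0.055, 0],
    [1, 0, 0, 0, 0.118, -0.055, 0],
    [1, 0, 0, 0, 0.118, -0.055, 0],
    [1, 0, 0, 0, 0.118, -0.055, 0],
    [1, 0, 0, 0, 0.118, -0.055, 0],
    [1, 0, 0, 0, 0.118, -0.055, 0],
    [1, 0, 0, 0, 0, 0, 0]
  ]
}}

```text
time_s: 48.48
position: [0.4912, 0.3395, 0.2452]
tcp_rot: [[-0.455, -0.847, 0.275], [-0.71, 0.532, 0.462], [-0.537, 0.015, -0.843]]
force: [1.1, 0.2, -1.0]
opening: 0.163
```

Run:
```python
from m import *
s=bot.read_state();print(s['joint_positions'].round(1),s['position'],s['tcp_rot'].round(3),s['opening'])
```

```text
[   9.8   15.2  107.5   38.1   41.4 -163.4] [0.49117257 0.33951375 0.24518864] [[-0.455 -0.847  0.275]
 [-0.71   0.532  0.462]
 [-0.537  0.015 -0.843]] 0.163328558916084
```

Joint 6 reached its limit. I'll spin the tool half a turn about its own axis to bring it back; the marker stays as it is.

>>> {"op": "play_rows", "data": {
  "targets": [
    [1, 0, 0, 0, 0.047, 0.0785, -0.143],
    [1, 0, 0, 0, 0.047, 0.0785, -0.143],
    [1, 0, 0, 0, 0.047, 0.0785, -0.143],
    [1, 0, 0, 0, 0.047, 0.0785, -0.143],
    [1, 0, 0, 0, 0.047, 0.0785, -0.143],
    [1, 0, 0, 0, 0.047, 0.0785, -0.143],
    [1, 0, 0, 0, 0.047, 0.0785, -0.143],
    [1, 0, 0, 0, 0.047, 0.0785, -0.143],
    [1, 0, 0, 0, 0.047, 0.0785, -0.143],
    [1, 0, 0, 0, 0.047, 0.0785, -0.143],
    [1, 0, 0, 0, 0.047, 0.0785, -0.143],
    [1, 0, 0, 0, 0, 0, 0]
  ]
}}

```text
time_s: 49.98
position: [0.4913, 0.3389, 0.2436]
tcp_rot: [[-0.678, 0.681, 0.276], [0.715, 0.524, 0.463], [0.171, 0.511, -0.843]]
force: [0.1, 0.9, -0.4]
opening: 0.166
```

Run:
```python
from m import *
s=bot.read_state();print(s['joint_positions'].round(1),s['position'],s['tcp_rot'].round(3),s['opening'])
```

```text
[  9.7  15.3 107.7  38.5  41.2 -57. ] [0.4913121  0.33892364 0.24359574] [[-0.678  0.681  0.276]
 [ 0.715  0.524  0.463]
 [ 0.171  0.511 -0.843]] 0.16646383526829428
```

>>> {"op": "play_rows", "data": {
  "targets": [
    [1, 0, 0, 0, 0.047, 0.0785, -0.143],
    [1, 0, 0, 0, 0.047, 0.0785, -0.143],
    [1, 0, 0, 0, 0.047, 0.0785, -0.143],
    [1, 0, 0, 0, 0.047, 0.0785, -0.143],
    [1, 0, 0, 0, 0.047, 0.0785, -0.143],
    [1, 0, 0, 0, 0.047, 0.0785, -0.143],
    [1, 0, 0, 0, 0.047, 0.0785, -0.143],
    [1, 0, 0, 0, 0.094, -0.056, 0],
    [1, 0, 0, 0, 0.094, -0.056, 0],
    [1, 0, 0, 0, 0.094, -0.056, 0],
    [1, 0, 0, 0, 0, 0, 0]
  ]
}}

```text
time_s: 51.35
position: [0.4892, 0.3395, 0.2419]
tcp_rot: [[0.28, 0.877, 0.39], [0.578, -0.478, 0.661], [0.766, 0.04, -0.641]]
force: [0.3, 0.1, 0.0]
opening: 0.167
```

Run:
```python
from m import *
s=bot.read_state();print(s['joint_positions'].round(1),s['position'],s['tcp_rot'].round(3),s['opening'])
```

```text
[  0.3  18.4 120.6  79.4  42.1 -35.8] [0.48923669 0.33947011 0.24193343] [[ 0.28   0.877  0.39 ]
 [ 0.578 -0.478  0.661]
 [ 0.766  0.04  -0.641]] 0.16717070115166352
```

>>> {"op": "play_rows", "data": {
  "targets": [
    [1, 0, 0, -0.04, 0, 0, 0],
    [1, 0, 0, -0.04, 0, 0, 0],
    [1, 0, 0, -0.03, 0, 0, 0],
    [1, 0.035, 0.005, 0, 0, 0, 0],
    [1, 0.035, 0.005, 0, 0, 0, 0],
    [1, 0.035, 0.01, 0, 0, 0, 0],
    [1, 0, 0, 0, 0, 0, 0]
  ]
}}

```text
time_s: 52.22
position: [0.5993, 0.3618, 0.1356]
tcp_rot: [[0.269, 0.879, 0.395], [0.579, -0.475, 0.663], [0.77, 0.05, -0.636]]
force: [-0.5, -0.5, -0.1]
opening: 0.164
```

Run:
```python
from m import *
s=bot.read_state();print(s['joint_positions'].round(1),s['position'],s['tcp_rot'].round(3),s['opening'])
```

```text
[  2.9  36.9 110.2  91.1  39.9 -48.9] [0.59926164 0.36182727 0.13562025] [[ 0.269  0.879  0.395]
 [ 0.579 -0.475  0.663]
 [ 0.77   0.05  -0.636]] 0.16389264323951808
```

>>> {"op": "play_rows", "data": {
  "targets": [
    [1, 0, 0, -0.025, 0, 0, 0],
    [1, 0, 0, -0.025, 0, 0, 0],
    [1, 0, 0, -0.018, 0, 0, 0],
    [1, 0, 0, 0, 0, 0, 0]
  ]
}}

```text
time_s: 52.72
position: [0.5938, 0.3613, 0.0649]
tcp_rot: [[0.277, 0.879, 0.389], [0.579, -0.475, 0.663], [0.767, 0.042, -0.64]]
force: [0.3, 0.3, -0.2]
opening: 0.159
```

Run:
```python
from m import *
s=bot.read_state();print(s['position'],s['opening'],s['force'].round(1))
b,c=snap('side','d16');a,_=snap('scene','s16')
cv2.imwrite('pics/c16.png',np.hstack([cv2.resize(b[280:460,140:320],(440,440)),cv2.resize(a[100:220,190:310],(360,360)) if 0 else cv2.resize(a[100:220,190:290],(360,440))]))
```

```text
[0.5937721  0.36126703 0.06490267] 0.15935519734728376 [ 0.3  0.3 -0.2]
```

View pics/c16.png

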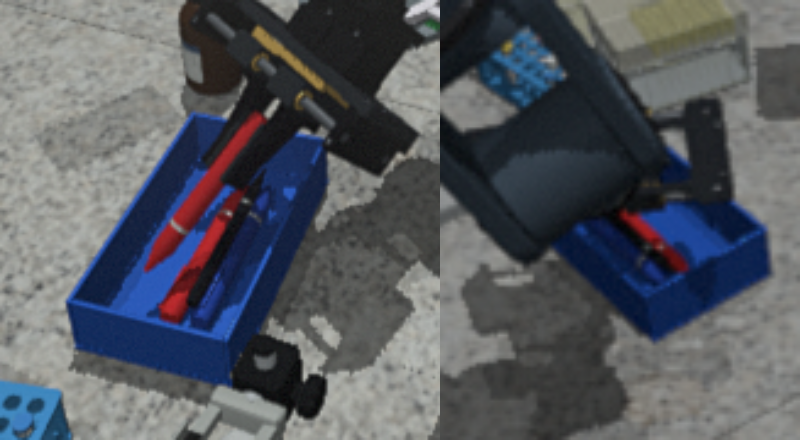

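The upright marker is tilted over free floor in the blue bin, next to the others. Lower a little more, release, retreat.

>>> {"op": "play_rows", "data": {
  "targets": [
    [1, 0, 0, -0.012, 0, 0, 0],
    [1, 0, 0, 0, 0, 0, 0],
    [0.7, 0, 0, 0, 0, 0, 0],
    [0.6, 0, 0, 0, 0, 0, 0],
    [0.6, 0, 0, 0, 0, 0, 0],
    [0.6, 0, 0, 0, 0, 0, 0],
    [0.6, -0.01, -0.01, 0.04, 0, 0, 0],
    [0.6, -0.03, -0.02, 0.04, 0, 0, 0],
    [0.6, -0.05, -0.02, 0.03, 0, 0, 0],
    [0.6, -0.05, 0, 0, 0, 0, 0],
    [0.6, 0, 0, 0, 0, 0, 0]
  ]
}}

```text
time_s: 54.2
position: [0.4503, 0.3114, 0.1643]
tcp_rot: [[0.278, 0.879, 0.388], [0.578, -0.476, 0.663], [0.768, 0.04, -0.64]]
force: [0.2, -0.3, 0.1]
opening: 0.4
```

>>> {"op": "play_rows", "data": {
  "targets": [
    [0.6, 0, -0.04, 0, -0.09, 0.05, 0],
    [0.6, 0, -0.04, 0, -0.09, 0.05, 0],
    [0.6, 0, -0.04, 0, -0.09, 0.05, 0],
    [0.6, 0, -0.04, 0, -0.09, 0.05, 0],
    [0.6, 0, -0.04, 0, 0, 0, 0],
    [0.6, 0, 0, 0, 0, 0, 0],
    [0.6, 0, 0, 0, 0, 0, 0],
    [0.6, 0, 0, 0, 0, 0, 0]
  ]
}}

```text
time_s: 55.2
position: [0.4548, 0.112, 0.1641]
tcp_rot: [[0.397, 0.887, 0.236], [0.8, -0.461, 0.384], [0.449, 0.036, -0.893]]
force: [0.5, -0.1, -0.3]
opening: 0.399
```

```bash
sed -i 's/^            lo,hi=/            if len(p)==0: continue\n            lo,hi=/' bench.py; python3 bench.py 17
python3 - <<'E'
from m import *
a=cv2.imread('pics/scene17.png');b=cv2.imread('pics/side17.png')
cv2.imwrite('pics/c17.png',np.hstack([cv2.resize(a[120:420,200:470],(400,444)),cv2.resize(b[170:450,150:402],(400,444))]))
E
```

```text
side black 797 mid [ 0.471 -0.333] len 0.283 deg 67.4
knob [0.4956 0.0146 0.04  ] ang 158.2
55.3 [0.4548 0.112  0.1641] 0.39833088228870844
```

View pics/c17.png

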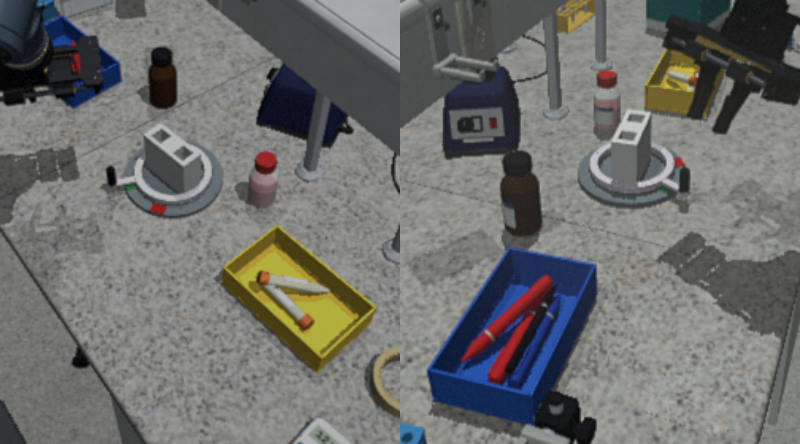

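Run:
```python
from m import *
a=cv2.imread('pics/side17.png');b=bot.capture('side');c=bot.get_calibration('side')
print('diff in bin',np.abs(a.astype(int)-b)[320:440,160:280].max())
m=masks(b)['red']
for q in blobs(m,60):
    if 160<q[2][0]<280 and q[2][1]>300: print(q[1],ray(c,*q[2],.025).round(3))
print(bot.read_state()['force'].round(1)); print(bot.hand_in())
```

```text
diff in bin 18
[205 344  41  40 441] [0.606 0.31  0.025]
[206 367  29  45 341] [0.586 0.375 0.025]
[189 380  19  18 141] [0.623 0.382 0.025]
[-0.1 -0.3 -0.1]
the job is handed in; nothing more can be done
None
```

The job is done and handed in at about 55 s on the robot's clock; no verdict was reported. I turned the collar clockwise to its end stop before pulling anything out of the holder. The red and blue markers, the pen and the upright marker are in the blue bin, and both orange-capped tubes are in the yellow bin. No blue-capped tube was there.

**Last checks:**
- **Collar:** triangulation put the knob at 158.2°, on the green mark, unchanged since the stop was felt.
- **Bins:** the last pictures show all four writing things lying in the blue bin, with the upright marker resting across the others. Both tubes lie flat in the yellow bin.
- **Rest of the bench:** the holder and bench were empty and the bottles were standing. The timer was only partly in the last view; nothing went near it. The gripper was clear with no force on it, and the blue bin's contents were still at hand-in.

**What disagreed or went wrong:**
- **Fingertip offset:** the real fingertips are about 36 mm short of the stated tool point, so my first push passed over the knob without touching it. I found the offset by pressing the fingertips on the bench, which reached 42 N at the wrist. That is under the 120 N wrist limit, and the moment reading put the contact at the fingertips, not the gripper body. I corrected for the offset from then on.
- **Tilting the two uprights:** tilting the upright tube stopped at 36° at the wrist's range, so I let it fall flat in its bin. The upright marker took joint 6 to its limit, so I spun the tool half a turn before placing it.

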